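Lay the spoon in the cutlery rest and snap its keeper cap home

ROBOT

A 6-joint arm with a two-finger parallel gripper is mounted at the origin on the work surface; the furniture and walls round the work are solid. World frame = base frame: x ahead of the robot, y to its left, z up, the work surface at z = 0. Lengths are in m, angles in rad, forces in N, time in s.
With the tool pointing down it reaches from about 0.3 to 0.875 m from the base axis. Payload 6.4 kg.
Tool frame: the origin (TCP) lies at the very end of the fingers, on their centre line; the grasp point (between the pads) lies ctrl.grip_point_offset behind it (ctrl.grip_point_offset is the distance from the TCP to the grasp point, in m); z points along the fingers, x is the direction in which the jaws open and shut, and the axes are right-handed (so a half turn about z gives the same grasp; the last joint's range is limited). The gripper opens to 85 mm and grips with 20 to 120 N. Pads are 22 mm wide; open, the fingers measure 114 mm over their backs; the gripper's body (76 mm by 85 mm) begins 54 mm behind the grasp point. The pads swing forward as they close: fully open they stand 13 mm farther back than shut.
Start: joints at [1.024, 0.181, 1.607, -0, 1.354, -0.206], TCP at [0.192, 0.542, 0.231] pointing down, gripper open.
Joint ranges: [-2.99, 2.99], [-0.89, 2.07], [0.3, 2.58], [-1.14, 4.28], [0, 2.63], [-3.12, 3.12]. Speed limits (rad/s): [2.57, 2.57, 3.01, 3.14, 3.14, 3.14].

INTERFACE

Orientations are given as a unit quaternion [w, x, y, z].
In Python, from bench import get_obs, viewer, workorder, ctrl gives the robot as it stands. The module is installed in compiled form; this text tells all that it offers.
- The arm moves only by the tool move_arm, never from a script. Its argument "increments" is a list of rows, each an object of numbers: "tx", "ty", "tz": the shift along the tool's x, y, z in m; "turn": the turn about the tool's z in degrees. A call has 1 to 20 rows; each row is the pose to reach, as a shift and turn from the pose commanded when the call began, along the tool's axes at that moment; what a row does not reach only later rows make up. A row lasts 1/12 s, in which the tool goes at most 41.7 mm and 7.16 degrees, less where a joint would pass 70% of its speed; a pose out of reach is approached as far as the arm can. A call with a gripper value outside its range is refused whole. "gripper" is the opening, from 0 (shut) to 1 (fully open), set as the call begins (left out, the last holds). The fingers move at their own pace and stop on an object; the grip force is fixed at half the most. Time passes only in rows, so rows that repeat a pose let the fingers close. It gives the time, the measured TCP pose, the force and the opening at its end, in the units of the state.
- get_obs(): the state, without advancing time (a new reading comes with each control period).
- viewer.camera(name): name is "scene" or "side" or "wrist"; returns (picture, depth): 480x640x3 uint8, red, green, blue; 480x640 float32, m along the optical axis (not along the pixel's ray), 0 where there is no reading.
- viewer.get_calibration(name): a dict with "intrinsics" (3x3 intrinsics, pixels), "origin" and "attitude" of the camera in the world. Camera axes: x right, y up, looking along -z (the intrinsics and any distortion apply to the point x, -y, -z); pixel columns grow to the right and rows downward; lengths in m; the calibration is good to about 2 mm. A picture is of the moment at which its call begins: read the wrist's pose just before it. get_calibration takes no time and is no camera call; for the wrist camera it gives the pose at the moment of the call.
- workorder.hand_in(): hands the job in, once; it reports no verdict.
The state is a dict: "time_s": time; "q": joint angles; "dq": joint speeds; "joint_efforts": joint torques, N m; "eef_pos": TCP position; "eef_rot": TCP orientation; "wrist_force": force on the tool from outside, world axes, zero at the start; "torque": the same for the moment, N m; "opening": opening from 0.0 (shut) to 1.0 (fully open).
Only numpy, scipy, OpenCV 4.12 (cv2) and the standard library are available. Lean on these libraries where they do the work, as an engineer would, in place of code of your own. Each camera call takes 0.05 s, during which the arm holds its last target.

TASK

Lay the loose spoon flat in the empty lane of the wooden cutlery rest, the right way up and bowl pointing the same way as the spoon already lying there, and let go of it. Then take the white keeper cap by its knob, set it over the steel stud between the spoons and press it straight down past the click until it sits fully down on the rubber washer. Finish while still gripping the knob and pressing the cap down firmly (about 8 N): do not let go at the end, and leave the shaker, tin and glass alone.

Things in the scene. Friction and masses are not known exactly. Their poses are not given: they have to be found in the camera images.
- spoon_mid (a point): centre of the loose steel table spoon (188 x 39 x 16 mm, 45 g, right way up on the table), 8 mm above its underside. x points along the spoon to the bowl, z up. Here the handle is an arched neck 10 mm wide across y, underside 10 mm and top 16 mm above what the spoon lies on; it balances 5 to 15 mm towards the bowl from here.
- spoon_bowl (a point): middle of the loose spoon's bowl, 75 mm along the spoon's x from spoon_mid; the bowl is 39 mm wide.
- rest: fixed wooden cutlery rest, 210 (x) x 180 (y) x 10 mm, origin at the centre of its underside, z up. Lanes run along x at y = +49 mm (empty) and y = -49 mm (holds a like spoon, fixed, bowl towards +x). Near both ends (67 to 89 mm from the middle) each lane has low ribs at its sides, 6 mm high, 48 mm apart; the middle of the lane is open for fingers.
- lane (a point): centre of the empty lane's floor, 10 mm above the table; axes as the rest. The spoon's middle belongs above this point.
- stud (a point): point on the stud's axis level with the top of the unloaded washer, 16 mm above the table; axes as the rest. The steel stud, 20 mm thick, rounded on top, rises 17.5 mm above this point; four spring-loaded balls stand out of it to radius 13.5 mm, centres 8.5 mm above this point. Cap home: its rim centre at this point or up to 4 mm below.
- washer: black rubber washer round the stud's foot, 50 mm across, 6 mm high, origin at the centre of its underside. It yields 1 mm for every 2.5 N, at most 4 mm (10 N), then is solid. On the way down the lip must first be forced over the stud's balls: some 10 N with the rim about 9 to 6 mm above home, then the force drops (the click, which tugs the cap down) until the rim meets the washer and the force rises again.
- cap_rim (a point): centre of the open lower rim of the loose white round keeper cap (54 mm high, 60 g), standing rim down on the table; z up. Skirt 48 mm across outside. Inside, a bevelled mouth 30 mm wide narrows to a lip 23 mm wide, 3.5 to 5 mm above the rim. A flange 76 mm across, 22.5 to 28 mm above the rim, passes over the spoons.
- cap_knob (a point): middle of the gripping part of the cap's round knob, 44 mm above cap_rim on the same axis. The knob is 27 mm in diameter and reaches from the flange's top (28 mm above the rim) to 54 mm above the rim; slightly waisted to look at, straight to the touch.
- shaker: bystander: clear glass shaker with grey top, 44 mm across, 90 mm high, origin at its underside
- fruit_tin: bystander: food tin, 75 mm across, 58 mm high, origin at its underside
- shot_glass: bystander: small empty glass, 46 mm across, 57 mm high, origin at its underside
Things that resemble listed ones, but are neither listed nor needed, are in the scene too. Several things look just like the part that bears cap_rim: the one meant starts farthest from the robot's base.

How it is judged:
By the outcome, as a careful person would: the job done as asked, in the order asked, and still so for the second after the job is handed in, while the arm keeps its last pose, push and grip.
It also fails if it takes over 72 s, if anything falls off the work surface, if the arm or the gripper's body presses on something with over 40 N, if the wrist force passes 120 N, or if a joint passes its speed limit or range.

## Working session

There is one attempt and no reset: what is moved stays moved. The work goes in short steps, Python scripts to look and compute and a tool call to move; the robot and the scene stay as the last step left them, time stands still between calls to the robot, and variables do not carry over. Pictures are saved under pics/ and viewed, and the job is handed in when it is done.

Besides the shell and the picture viewer there is one more tool, called as a command line: name --argument value ..., lists and objects as JSON in quotes. move_arm: Moves the arm, as the interface text tells. Its arguments: {"type":"object","properties":{"increments":{"type":"array"},"gripper":{"type":"number"}},"required":["increments"]}

```bash
mkdir -p pics
cat > h.py <<'E'
import numpy as np, cv2
from bench import get_obs, viewer, workorder, ctrl
from scipy.spatial.transform import Rotation as R
def snap(n,fn):
    c=viewer.get_calibration(n); im,d=viewer.camera(n)
    cv2.imwrite('pics/%s.png'%fn,im[:,:,::-1]); np.savez('pics/%s.npz'%fn,im=im,d=d,K=c['intrinsics'],o=c['origin'],a=np.array(c['attitude']))
    return im,d,c
def load(fn):
    z=np.load('pics/%s.npz'%fn); return z
def rot(a):
    a=np.array(a,float)
    return a if a.shape==(3,3) else R.from_quat(a[[1,2,3,0]]).as_matrix()
def ray(z,u,v):
    K=z['K']; p=np.array([(u-K[0,2])/K[0,0],-(v-K[1,2])/K[1,1],-1.]); return z['o'],rot(z['a'])@p
def onplane(z,u,v,h):
    o,r=ray(z,u,v); return o+r*(h-o[2])/r[2]
def cloud(z):
    v,u=np.mgrid[:480,:640]; K=z['K'];d=z['d']
    p=np.stack([(u-K[0,2])/K[0,0]*d,-(v-K[1,2])/K[1,1]*d,-d],-1)
    return p@rot(z['a']).T+z['o']
E
python3 - <<'E'
from h import *
o=get_obs(); print({k:np.round(v,3) for k,v in o.items()}, ctrl.grip_point_offset)
for n in ('scene','side','wrist'):
    im,d,c=snap(n,n+'0'); print(n,c, (d>0).mean())
E
```

```text
{'time_s': np.float64(0.0), 'q': array([ 1.024,  0.182,  1.608, -0.   ,  1.354, -0.206]), 'dq': array([ 0.   , -0.   ,  0.   ,  0.001,  0.001, -0.001]), 'joint_efforts': array([ 0.0000e+00, -4.4489e+01, -3.5133e+01, -0.0000e+00,  9.0000e-03,
       -0.0000e+00]), 'eef_pos': array([0.192, 0.541, 0.23 ]), 'eef_rot': array([ 0.   ,  0.817,  0.577, -0.001]), 'wrist_force': array([-0.868, -0.805, -0.28 ]), 'torque': array([0.032, 0.024, 0.01 ]), 'opening': np.float64(0.995)} 0.0187
scene {'intrinsics': array([[624.28010935,   0.        , 318.60354845],
       [  0.        , 624.28010935, 234.08670452],
       [  0.        ,   0.        ,   1.        ]]), 'origin': array([-0.51165213, -0.95672239,  1.01116879]), 'attitude': array([ 0.82018713,  0.42646656, -0.1821688 , -0.33501325])} 0.9542740885416666
side {'intrinsics': array([[592.93685839,   0.        , 320.25980978],
       [  0.        , 592.93685839, 234.65949724],
       [  0.        ,   0.        ,   1.        ]]), 'origin': array([ 0.04936021, -0.88655949,  0.86590421]), 'attitude': array([ 0.88349711,  0.41150014, -0.10095608, -0.19977075])} 0.9947233072916667
wrist {'intrinsics': array([[391.88230737,   0.        , 327.67329585],
       [  0.        , 391.88230737, 246.50402367],
       [  0.        ,   0.        ,   1.        ]]), 'origin': array([0.11776803, 0.56772774, 0.37285839]), 'attitude': array([ 0.80702981, -0.12752058, -0.08897059,  0.56967151])} 0.995986328125
```

View pics/scene0.png

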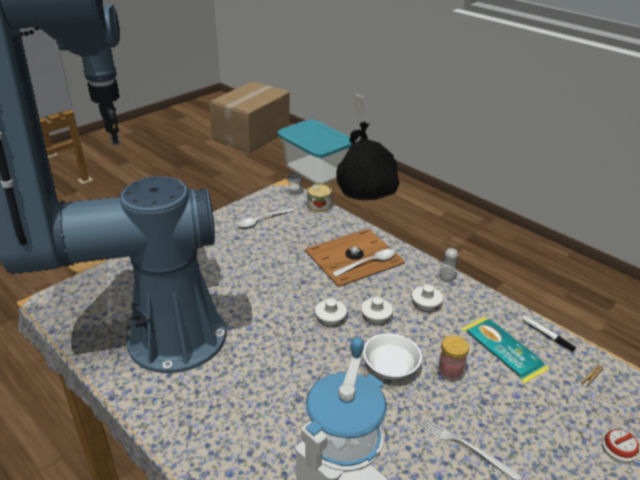

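View pics/side0.png

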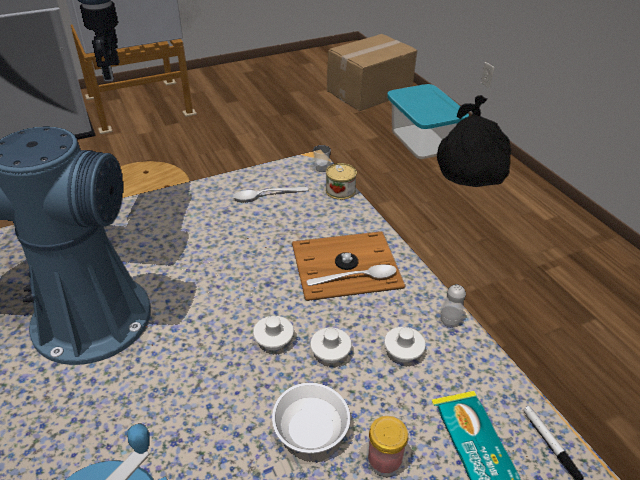

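View pics/wrist0.png

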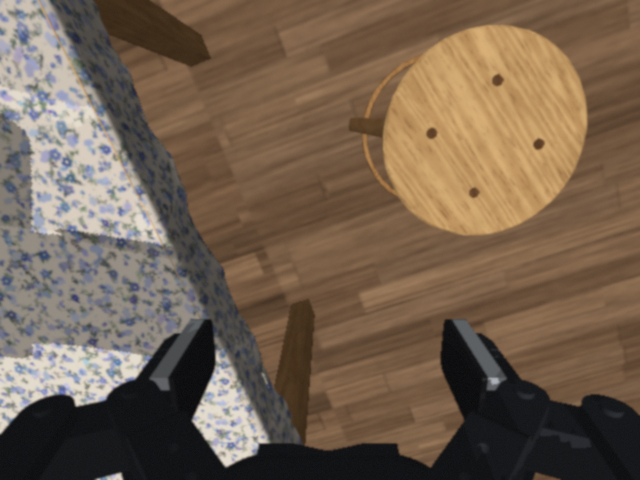

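Side view: loose spoon bowl (245,196), handle end (308,189); rest centred (347,265) with the fixed spoon's bowl at (380,272); three caps at (273,333), (331,345), (405,345). Measuring these.

Run:
```python
from h import *
for n in ('side0','scene0'):
    z=load(n); P=cloud(z)
    pts={'side0':{'bowl':(245,196,.01),'tip':(309,189,.01),'restTL':(293,238,.01),'TR':(388,233,.01),'BR':(403,291,.01),'BL':(301,298,.01),'capA':(273,324,.054),'capB':(331,336,.054),'capC':(405,335,.054),'stud':(347,257,.033),'shk':(453,322,0),'tin':(341,194,0),'glass':(322,168,0)},
    'scene0':{'bowl':(246,223,.01),'tip':(294,211,.01),'restL':(306,255,.01),'T':(364,231,.01),'R':(403,260,.01),'B':(344,282,.01),'capA':(331,303,.054),'capB':(377,300,.054),'capC':(428,290,.054),'stud':(355,248,.033)}}[n]
    print(n)
    for k,(u,v,h) in pts.items():
        q=onplane(z,u,v,h); print(k,q.round(3),'r',np.hypot(*q[:2]).round(3),'depth',P[v,u].round(3))
    im=z['im'][:,:,::-1]
z=load('side0');c=z['im'][300:380,230:450,::-1];cv2.imwrite('pics/crop1.png',cv2.resize(c,None,fx=3.6,fy=3.6,interpolation=3))
c=z['im'][140:310,220:420,::-1];cv2.imwrite('pics/crop2.png',cv2.resize(c,None,fx=3.5,fy=3.5,interpolation=3))
```

```text
side0
bowl [0.405 0.24  0.01 ] r 0.471 depth [0.409 0.253 0.   ]
tip [0.559 0.201 0.01 ] r 0.594 depth [0.565 0.214 0.   ]
restTL [0.447 0.046 0.01 ] r 0.449 depth [ 0.451  0.057 -0.   ]
TR [ 0.649 -0.029  0.01 ] r 0.65 depth [ 0.657 -0.017 -0.002]
BR [ 0.582 -0.2    0.01 ] r 0.615 depth [ 0.588 -0.192 -0.   ]
BL [ 0.386 -0.131  0.01 ] r 0.408 depth [ 0.389 -0.124  0.003]
capA [ 0.296 -0.207  0.054] r 0.362 depth [ 0.296 -0.209  0.056]
capB [ 0.379 -0.277  0.054] r 0.469 depth [ 0.378 -0.277  0.054]
capC [ 0.499 -0.331  0.054] r 0.599 depth [ 0.5   -0.33   0.053]
stud [ 0.514 -0.084  0.033] r 0.521 depth [ 0.516 -0.08   0.029]
shk [ 0.631 -0.306  0.   ] r 0.701 depth [ 0.62  -0.317  0.016]
tin [0.628 0.161 0.   ] r 0.648 depth [0.615 0.139 0.019]
glass [0.636 0.286 0.   ] r 0.697 depth [0.628 0.269 0.012]
scene0
bowl [0.404 0.242 0.01 ] r 0.471 depth [0.411 0.252 0.002]
tip [0.547 0.194 0.01 ] r 0.581 depth [ 0.561  0.209 -0.003]
restL [0.421 0.011 0.01 ] r 0.422 depth [0.43  0.02  0.001]
T [ 0.619 -0.02   0.01 ] r 0.62 depth [ 0.613 -0.026  0.016]
R [ 0.592 -0.183  0.01 ] r 0.62 depth [ 0.592 -0.183  0.01 ]
B [ 0.412 -0.138  0.01 ] r 0.434 depth [ 0.414 -0.136  0.008]
capA [ 0.293 -0.206  0.054] r 0.358 depth [ 0.292 -0.207  0.055]
capB [ 0.378 -0.273  0.054] r 0.466 depth [ 0.381 -0.271  0.051]
capC [ 0.494 -0.334  0.054] r 0.596 depth [ 0.491 -0.336  0.057]
stud [ 0.516 -0.079  0.033] r 0.522 depth [ 0.516 -0.079  0.033]
```

View pics/crop1.png

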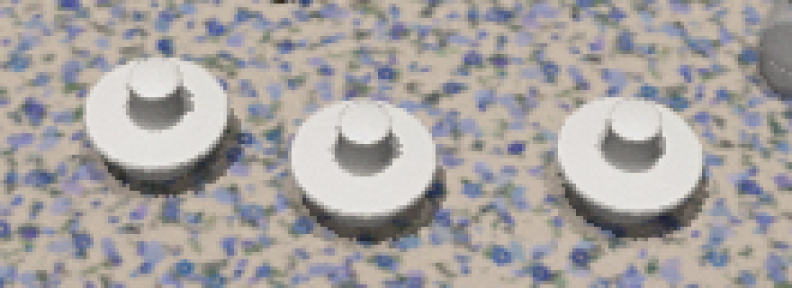

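View pics/crop2.png

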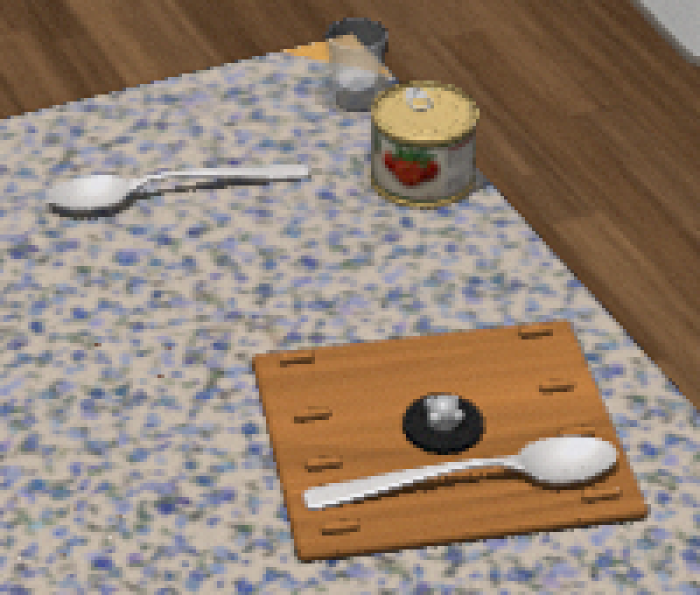

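Three identical caps, side pixels A (273,333), B (331,345), C (405,345), at 0.36, 0.47 and 0.60 m from the base. C is the one meant because it is farthest, and the crop confirms it is the right-hand cap near the shaker. The loose spoon's bowl points at about 165° and the lane at about -19°, so a half turn is needed. Next I move over the spoon.

move_arm --increments '[{"tx": -0.205, "ty": 0.38, "tz": 0.0, "turn": -4.5}, {"tx": -0.205, "ty": 0.38, "tz": 0.0, "turn": -4.5}, {"tx": -0.205, "ty": 0.38, "tz": 0.0, "turn": -4.5}, {"tx": -0.205, "ty": 0.38, "tz": 0.0, "turn": -4.5}, {"tx": -0.205, "ty": 0.38, "tz": 0.0, "turn": -4.5}, {"tx": -0.205, "ty": 0.38, "tz": 0.0, "turn": -4.5}, {"tx": -0.205, "ty": 0.38, "tz": 0.0, "turn": -4.5}, {"tx": -0.205, "ty": 0.38, "tz": 0.0, "turn": -4.5}, {"tx": -0.205, "ty": 0.38, "tz": 0.0, "turn": -4.5}, {"tx": -0.205, "ty": 0.38, "tz": 0.0, "turn": -4.5}, {"tx": -0.205, "ty": 0.38, "tz": 0.0, "turn": -4.5}, {"tx": -0.205, "ty": 0.38, "tz": 0.0, "turn": -4.5}, {"tx": -0.205, "ty": 0.38, "tz": 0.0, "turn": -4.5}, {"tx": -0.205, "ty": 0.38, "tz": 0.0, "turn": -4.5}, {"tx": -0.205, "ty": 0.38, "tz": 0.0, "turn": -4.5}, {"tx": -0.205, "ty": 0.38, "tz": 0.0, "turn": -4.5}]'

```text
time_s: 1.48
eef_pos: [0.4809, 0.2228, 0.2313]
eef_rot: [-0.0, 0.793, 0.609, -0.0]
wrist_force: [-0.4, 0.2, 0.0]
opening: 1.002
```

```bash
cat >> h.py <<'E'
def tool():
    o=get_obs(); M=rot(o['eef_rot']); return o,np.array(o['eef_pos']),M,np.degrees(np.arctan2(M[1,0],M[0,0]))
def state():
    o,p,M,y=tool(); print('t',round(float(o['time_s']),2),'tcp',p.round(4),'yaw',round(y,2),'zax',M[:,2].round(4),'F',np.round(o['wrist_force'],2),'open',round(float(o['opening']),3),'q',np.round(o['q'],2))
def go(target,yaw,frm=None,fyaw=None):
    o,p,M,y=tool()
    d=M.T@(np.array(target)-p); t=-(yaw-y); print('inc',d.round(4),'turn',round(t,2),'or',round((t+180)%360-180,2))
E
python3 - <<'E'
from h import *
state(); snap('wrist','wrist1'); snap('side','side1'); state()
E
```

```text
t 1.48 tcp [0.4809 0.2228 0.2313] yaw 75.09 zax [-3.e-04  1.e-04 -1.e+00] F [-0.36  0.18  0.03] open 1.002 q [ 0.21  0.08  1.72  0.    1.34 -1.1 ]
t 1.58 tcp [0.4812 0.2226 0.2314] yaw 75.07 zax [ 0.e+00  1.e-04 -1.e+00] F [ 0.22 -0.17 -0.05] open 0.997 q [ 0.21  0.08  1.72  0.    1.34 -1.1 ]
```

View pics/wrist1.png

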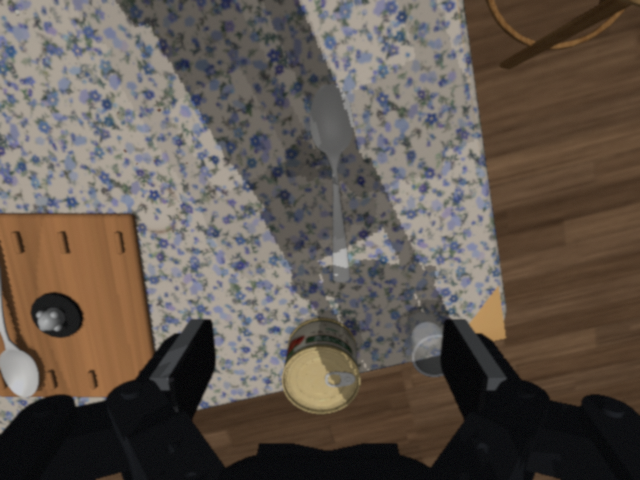

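Run:
```python
from h import *
z=load('wrist1'); im=z['im'][60:300,250:450,::-1].copy()
im=cv2.convertScaleAbs(im,alpha=1.5,beta=0)
cv2.imwrite('pics/crop3.png',cv2.resize(im,None,fx=2.5,fy=2.5,interpolation=3)); P=cloud(z)
print(rot(z['a'])[:,2])
H=P[...,2]
m=np.uint8((H[60:300,250:450]>.005))*255
cv2.imwrite('pics/m3.png',cv2.resize(m,None,fx=2.5,fy=2.5))
print(P[200,338],P[270,341],P[125,331])
```

```text
[-0.29682007  0.07944807  0.95162275]
[0.47559506 0.23376662 0.01418095] [0.54812632 0.21843866 0.00292734] [0.4097929  0.24455603 0.00124766]
```

View pics/crop3.png

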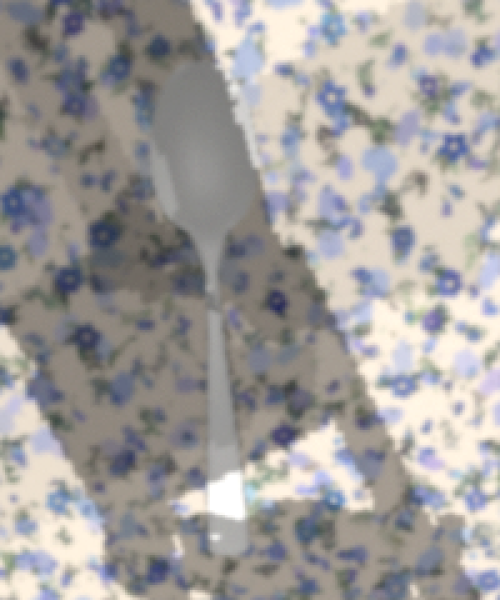

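View pics/m3.png

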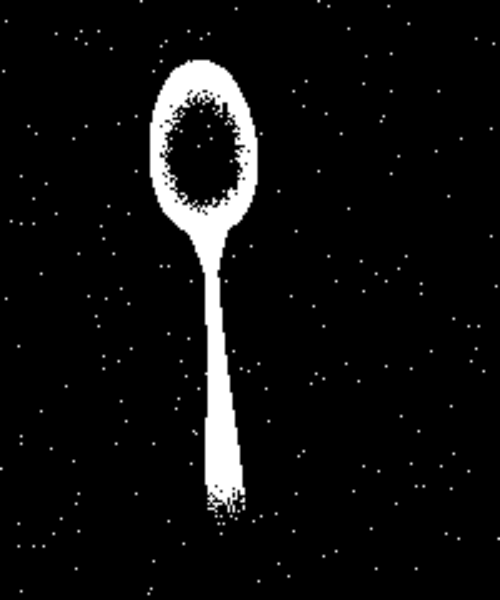

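Depth shows the spoon cleanly: bowl tip at (330,83), handle end at (341,283).

Run:
```python
from h import *
z=load('wrist1'); P=cloud(z)
sub=P[60:300,250:450]; m=np.uint8((sub[...,2]>.005)&(sub[...,2]<.03))
n,l,s,c=cv2.connectedComponentsWithStats(m,connectivity=8); k=1+np.argmax(s[1:,4])
S=sub[l==k]
# bounding: tips on planes
tip=onplane(z,341.2,283,.003)[:2]; bt=onplane(z,330,83.2,.010)[:2]
ax=(bt-tip); L=np.hypot(*ax); ax/=L; ay=np.array([-ax[1],ax[0]])
mid=(tip+bt)/2; print('len',L,'mid',mid,'yaw',np.degrees(np.arctan2(ax[1],ax[0])))
# section centres
X=(S[:,:2]-mid)@ax; Y=(S[:,:2]-mid)@ay
for a in range(-90,100,10):
    q=abs(X-a/1000)<.004
    if q.sum()>3: print(a,'ymid %.1f w %.1f z %.1f..%.1f'%((Y[q].min()+Y[q].max())*500,(Y[q].max()-Y[q].min())*1e3,S[q,2].min()*1e3,S[q,2].max()*1e3))
# rest from side0/side1/wrist1: points z .007-.0115 brown
for n in ('side0','scene0','wrist1','side1'):
    z=load(n); im=z['im']; hsv=cv2.cvtColor(im,cv2.COLOR_RGB2HSV)
    Pn=cloud(z)
    b=(hsv[...,0]<18)&(hsv[...,1]>110)&(abs(Pn[...,2]-.01)<.006)&(Pn[...,0]>.3)&(Pn[...,0]<.75)&(abs(Pn[...,1]+.08)<.2)
    b=cv2.morphologyEx(np.uint8(b),cv2.MORPH_OPEN,np.ones((3,3)))
    n_,l,s,c=cv2.connectedComponentsWithStats(b); k=1+np.argmax(s[1:,4]); ct,_=cv2.findContours(np.uint8(l==k),0,2)
    ct=max(ct,key=cv2.contourArea)[:,0]
    W=np.array([onplane(z,u,v,.01)[:2] for u,v in ct],np.float32)
    r=cv2.minAreaRect(W*1000); print(n,r)
    # washer: dark blob near stud -> centroid at z .016
    d=(im.max(2)<60)&(np.hypot(Pn[...,0]-.514,Pn[...,1]+.082)<.04)
    v,u=np.nonzero(d)
    if len(u):
        h=cv2.convexHull(np.stack([u,v],1).astype(np.int32))[:,0]
        W=np.array([onplane(z,a,b_,.016)[:2] for a,b_ in h],np.float32)
        print(' washer circle',cv2.fitEllipse(W*1000))
```

```text
len 0.18942354237684664 mid [0.46912902 0.23377952] yaw 168.62488534221285
-70 ymid 1.5 w 11.2 z 5.1..6.8
-60 ymid 0.1 w 14.8 z 5.0..8.5
-50 ymid 0.5 w 13.1 z 6.2..10.1
-40 ymid 0.5 w 11.9 z 8.2..11.9
-30 ymid 0.5 w 10.7 z 8.9..13.1
-20 ymid 0.1 w 8.5 z 11.1..14.7
-10 ymid 0.4 w 6.8 z 12.2..16.0
0 ymid 0.3 w 5.7 z 13.1..16.5
10 ymid 0.7 w 5.7 z 13.6..16.6
20 ymid 0.7 w 5.5 z 12.9..17.3
30 ymid 1.0 w 10.9 z 10.2..15.2
40 ymid 1.3 w 29.0 z 5.1..12.1
50 ymid 1.2 w 36.7 z 5.0..9.8
60 ymid 1.2 w 37.8 z 5.0..10.1
70 ymid 0.9 w 37.3 z 5.0..10.1
80 ymid 1.1 w 33.4 z 5.0..10.8
90 ymid 1.0 w 25.2 z 5.7..12.5
side0 ((515.4385375976562, -77.52143859863281), (182.29806518554688, 207.7417449951172), 74.77361297607422)
 washer circle ((513.4737548828125, -90.68461608886719), (52.648834228515625, 81.41539001464844), 167.48284912109375)
scene0 ((513.0424194335938, -78.55418395996094), (179.37112426757812, 207.21258544921875), 74.82679748535156)
 washer circle ((513.6121826171875, -78.9193344116211), (42.37348937988281, 44.87937927246094), 53.63753890991211)
wrist1 ((519.67236328125, -57.729698181152344), (150.13380432128906, 207.866943359375), 74.68477630615234)
 washer circle ((512.5146484375, -79.95787048339844), (50.00297927856445, 71.34478759765625), 162.68206787109375)
side1 ((515.7017211914062, -77.9012451171875), (183.07015991210938, 208.26866149902344), 74.70941162109375)
 washer circle ((513.8720092773438, -86.82039642333984), (47.2899169921875, 78.41207885742188), 167.6070556640625)
```

```bash
python3 -c "
from h import *
go([.465,.234,.004],79)"
```

```text
inc [ 0.0068 -0.0185  0.2274] turn -3.93 or -3.93
```

move_arm --increments '[{"tx": 0.007, "ty": -0.0185, "tz": 0.03, "turn": -4}, {"tx": 0.007, "ty": -0.0185, "tz": 0.06, "turn": -4}, {"tx": 0.007, "ty": -0.0185, "tz": 0.09, "turn": -4}, {"tx": 0.007, "ty": -0.0185, "tz": 0.12, "turn": -4}, {"tx": 0.007, "ty": -0.0185, "tz": 0.15, "turn": -4}, {"tx": 0.007, "ty": -0.0185, "tz": 0.17, "turn": -4}, {"tx": 0.007, "ty": -0.0185, "tz": 0.17, "turn": -4}, {"tx": 0.007, "ty": -0.0185, "tz": 0.17, "turn": -4}]' --gripper 0.45

```text
time_s: 2.25
eef_pos: [0.4647, 0.2335, 0.0607]
eef_rot: [-0.001, 0.772, 0.636, -0.001]
wrist_force: [-0.2, 0.3, 0.1]
opening: 0.449
```

```bash
python3 -c "
from h import *
state();snap('wrist','wrist2');go([.465,.234,.004],79)
z=load('wrist2');P=cloud(z)
m=np.uint8((P[...,2]>.006)&(P[...,2]<.025)&(abs(P[...,0]-.47)<.1)&(abs(P[...,1]-.234)<.05))
ax=np.array([np.cos(np.radians(169)),np.sin(np.radians(169))]);ay=np.array([-ax[1],ax[0]])
S=P[m>0];X=(S[:,:2]-[.469,.2333])@ax;Y=(S[:,:2]-[.469,.2333])@ay
for a in range(-90,100,10):
    q=abs(X-a/1000)<.002
    if q.sum()>3: print(a,np.percentile(Y[q],[3,97]).round(4),S[q,2].max().round(4))
"
```

```text
t 2.25 tcp [0.4647 0.2335 0.0607] yaw 79.02 zax [-2.5e-03 -6.0e-04 -1.0e+00] F [-0.23  0.35  0.07] open 0.449 q [ 0.24  0.29  1.86 -0.    0.99 -1.14]
inc [-0.     -0.0012  0.0581] turn 0.01 or 0.01
-60 [-0.0067  0.0068] 0.008
-50 [-0.0066  0.0061] 0.0097
-40 [-0.0059  0.0055] 0.0111
-30 [-0.0052  0.0048] 0.0131
-20 [-0.004   0.0042] 0.0141
-10 [-0.0033  0.0036] 0.0157
0 [-0.0028  0.003 ] 0.0165
10 [-0.0027  0.0024] 0.0169
20 [-0.0022  0.0024] 0.0161
30 [-0.0046  0.0044] 0.0147
40 [-0.0112  0.0115] 0.0116
50 [-0.0171  0.0174] 0.01
60 [-0.0188  0.019 ] 0.01
70 [-0.0182  0.0185] 0.0107
80 [-0.0156  0.0159] 0.0107
90 [-0.0098  0.0097] 0.0117
```

View pics/wrist2.png

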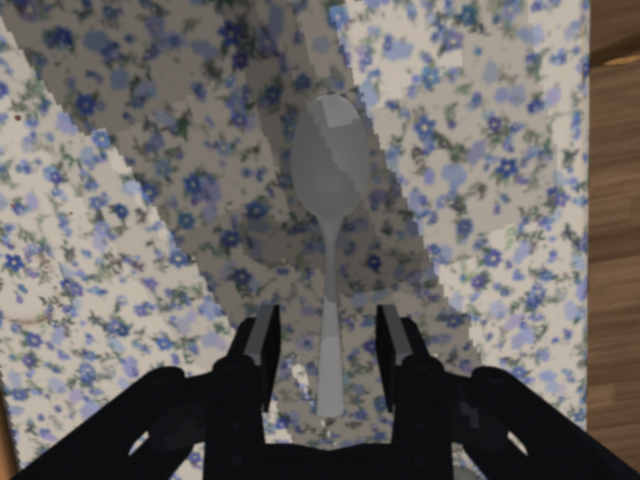

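The spoon is centred and aligned between the fingers (neck near (330,270)). Descending and gripping.

move_arm --increments '[{"ty": -0.001, "tz": 0.02}, {"ty": -0.001, "tz": 0.04}, {"ty": -0.001, "tz": 0.052}, {"ty": -0.001, "tz": 0.057}, {"ty": -0.001, "tz": 0.057}, {"ty": -0.001, "tz": 0.057}]'

```text
validation failed for argument at $.in...
```

move_arm --increments '[{"tz": 0}, {"tz": 0}, {"tz": 0}, {"tz": 0}, {"tz": 0}, {"tz": 0}]' --gripper 0

```text
validation failed for argument at $.in...
```

move_arm --increments '[{"tz": -0.02}, {"tz": -0.05}, {"tz": -0.08}, {"tz": -0.1}, {"tz": -0.1}]'

```text
validation failed for argument at $.in...
```

```bash
python3 -c "
from h import *
state();snap('wrist','wrist3');snap('side','side3')
z=load('wrist3');P=cloud(z);o,p,M,y=tool()
Q=(P-p)@M  # tool frame
m=(Q[...,2]<.02)&(Q[...,2]>-.03)&(abs(Q[...,0])<.03)&(abs(Q[...,1])<.12)&(P[...,2]>.05)
for a in range(-110,110,10):
    q=m&(abs(Q[...,1]-a/1000)<.002)
    if q.sum()>3: print(a,np.percentile(Q[q][:,0],[3,97]).round(4),Q[q][:,2].min().round(4),Q[q][:,2].max().round(4))
"
```

```text
t 2.3 tcp [0.4661 0.2338 0.0621] yaw 79.01 zax [ 6.e-04  2.e-04 -1.e+00] F [ 0.36 -0.76  0.93] open 0.447 q [ 0.24  0.29  1.86  0.    0.99 -1.14]
-10 [-0.0293  0.0292] -0.03 0.0006
0 [-0.0201  0.0186] -0.0299 0.001
10 [-0.0202  0.0185] -0.0299 -0.002
```

View pics/wrist3.png

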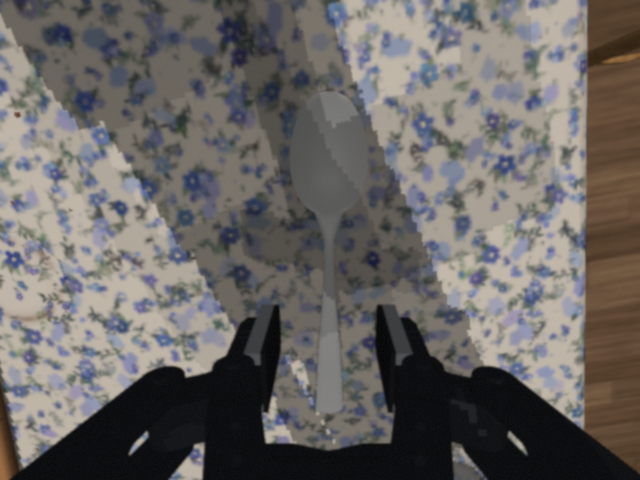

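Those moves were refused because every row needs all four keys, so nothing moved. Repeating them.

move_arm --increments '[{"tx": 0, "ty": 0, "tz": 0.02, "turn": 0}, {"tx": 0, "ty": 0, "tz": 0.04, "turn": 0}, {"tx": 0, "ty": 0, "tz": 0.052, "turn": 0}, {"tx": 0, "ty": 0, "tz": 0.057, "turn": 0}, {"tx": 0, "ty": 0, "tz": 0.057, "turn": 0}, {"tx": 0, "ty": 0, "tz": 0.057, "turn": 0}]'

```text
time_s: 2.9
eef_pos: [0.4664, 0.2335, 0.0051]
eef_rot: [0.0, 0.772, 0.636, 0.0]
wrist_force: [-0.2, -1.3, -0.4]
opening: 0.446
```

move_arm --increments '[{"tx": 0, "ty": 0, "tz": 0, "turn": 0}, {"tx": 0, "ty": 0, "tz": 0, "turn": 0}, {"tx": 0, "ty": 0, "tz": 0, "turn": 0}, {"tx": 0, "ty": 0, "tz": 0, "turn": 0}, {"tx": 0, "ty": 0, "tz": 0, "turn": 0}, {"tx": 0, "ty": 0, "tz": 0, "turn": 0}]' --gripper 0

```text
time_s: 3.4
eef_pos: [0.4667, 0.2336, 0.0053]
eef_rot: [0.0, 0.772, 0.636, 0.001]
wrist_force: [-1.2, -0.4, 6.7]
opening: 0.09
```

```bash
python3 -c "
from h import *
state()"
```

```text
t 3.4 tcp [0.4667 0.2336 0.0053] yaw 78.97 zax [ 1.8e-03  5.0e-04 -1.0e+00] F [-1.21 -0.37  6.66] open 0.09 q [ 0.24  0.39  1.87  0.    0.88 -1.14]
```

move_arm --increments '[{"tx": 0, "ty": 0, "tz": -0.01, "turn": 0}, {"tx": 0, "ty": 0, "tz": -0.03, "turn": 0}, {"tx": 0, "ty": 0, "tz": -0.06, "turn": 0}, {"tx": 0, "ty": 0, "tz": -0.09, "turn": 0}, {"tx": 0, "ty": 0, "tz": -0.1, "turn": 0}, {"tx": 0, "ty": 0, "tz": -0.1, "turn": 0}]'

```text
time_s: 3.9
eef_pos: [0.4681, 0.2339, 0.1078]
eef_rot: [0.001, 0.772, 0.636, 0.003]
wrist_force: [0.7, 0.3, -0.7]
opening: 0.084
```

```bash
cat > sp.py <<'E'
import sys
from h import *
n=sys.argv[1]
state();snap('wrist',n)
z=load(n);P=cloud(z);o,p,M,y=tool()
Q=(P-p)@M
m=(Q[...,2]<.03)&(Q[...,2]>-.04)&(abs(Q[...,0])<.03)&(abs(Q[...,1])<.13)&(P[...,2]>p[2]-.02)
for a in range(-120,120,10):
    q=m&(abs(Q[...,1]-a/1000)<.002)
    if q.sum()>3: print(a,'x',np.percentile(Q[q][:,0],[3,97]).round(4),'zmed',np.median(Q[q][:,2]).round(4),Q[q][:,2].min().round(4),Q[q][:,2].max().round(4))
print('bowl end y',np.sort(Q[m][:,1])[:5])
E
python3 sp.py wrist4
```

```text
t 3.9 tcp [0.4681 0.2339 0.1078] yaw 78.98 zax [ 0.0065  0.0015 -1.    ] F [ 0.65  0.28 -0.68] open 0.084 q [ 0.24  0.21  1.84 -0.    1.08 -1.14]
-90 x [-0.0061  0.0069] zmed -0.0071 -0.0096 -0.0046
-80 x [-0.0133  0.0139] zmed -0.0035 -0.0074 -0.0002
-70 x [-0.0166  0.0172] zmed -0.0011 -0.0075 0.0027
-60 x [-0.018   0.0185] zmed -0.0001 -0.0069 0.0038
-50 x [-0.0172  0.0177] zmed -0.0008 -0.0065 0.0033
-40 x [-0.0135  0.0142] zmed -0.0038 -0.0075 0.0002
-30 x [-0.0054  0.0059] zmed -0.0084 -0.0104 -0.0063
-20 x [-0.0025  0.003 ] zmed -0.011 -0.0125 -0.0086
-10 x [-0.0096  0.01  ] zmed -0.0253 -0.04 -0.0052
0 x [-0.0049  0.0051] zmed -0.0129 -0.04 -0.0091
10 x [-0.0048  0.0052] zmed -0.0122 -0.04 -0.0091
20 x [-0.0036  0.004 ] zmed -0.0102 -0.0115 -0.0089
30 x [-0.0042  0.0043] zmed -0.0088 -0.0103 -0.0072
40 x [-0.0052  0.0055] zmed -0.0073 -0.0086 -0.0059
50 x [-0.006   0.0063] zmed -0.0057 -0.0073 -0.0045
60 x [-0.0065  0.0068] zmed -0.004 -0.0053 -0.0024
bowl end y [-0.0905973  -0.09056327 -0.09055513 -0.090536   -0.09050812]
```

View pics/wrist4.png

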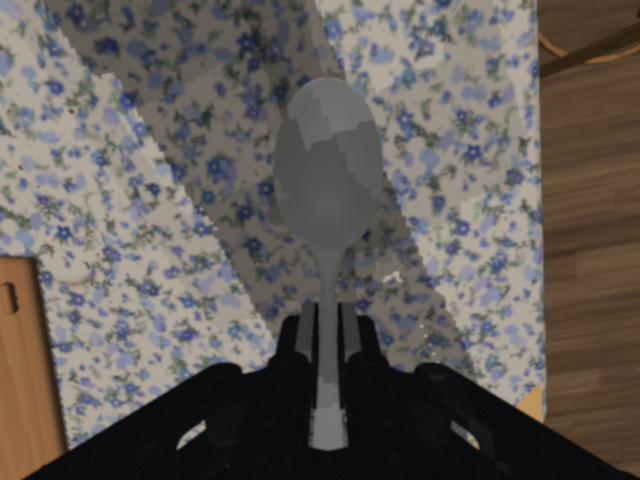

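The spoon is held level and straight, bowl tip at (328,78). Carrying it over the lane with a half turn.

```bash
python3 -c "
from h import *
go([.531,-.032,.11],-105.25)"
```

```text
inc [-0.2483  0.1139 -0.0044] turn 184.23 or -175.77
```

move_arm --increments '[{"tx": -0.015, "ty": 0.007, "tz": 0, "turn": 7}, {"tx": -0.03, "ty": 0.014, "tz": 0, "turn": 14}, {"tx": -0.045, "ty": 0.021, "tz": 0, "turn": 21}, {"tx": -0.06, "ty": 0.028, "tz": 0, "turn": 28}, {"tx": -0.075, "ty": 0.034, "tz": 0, "turn": 35}, {"tx": -0.09, "ty": 0.041, "tz": 0, "turn": 42}, {"tx": -0.105, "ty": 0.048, "tz": 0, "turn": 49}, {"tx": -0.12, "ty": 0.055, "tz": 0, "turn": 56}, {"tx": -0.135, "ty": 0.062, "tz": 0, "turn": 63}, {"tx": -0.15, "ty": 0.069, "tz": 0, "turn": 70}, {"tx": -0.165, "ty": 0.076, "tz": 0, "turn": 77}, {"tx": -0.18, "ty": 0.083, "tz": 0, "turn": 84}, {"tx": -0.195, "ty": 0.089, "tz": 0, "turn": 91}, {"tx": -0.21, "ty": 0.096, "tz": 0, "turn": 98}, {"tx": -0.225, "ty": 0.103, "tz": 0, "turn": 105}, {"tx": -0.24, "ty": 0.11, "tz": 0, "turn": 112}, {"tx": -0.248, "ty": 0.114, "tz": 0, "turn": 119}, {"tx": -0.248, "ty": 0.114, "tz": 0, "turn": 126}, {"tx": -0.248, "ty": 0.114, "tz": 0, "turn": 133}, {"tx": -0.248, "ty": 0.114, "tz": 0, "turn": 140}]'

```text
time_s: 5.62
eef_pos: [0.5285, -0.0318, 0.1017]
eef_rot: [0.001, 0.86, -0.511, -0.002]
wrist_force: [-1.2, 0.8, -0.0]
opening: 0.084
```

```bash
python3 -c "
from h import *
state();go([.531,-.032,.11],-105.25)"
```

```text
t 5.62 tcp [ 0.5285 -0.0318  0.1017] yaw -61.42 zax [-0.0043  0.0012 -1.    ] F [-1.19  0.82 -0.01] open 0.084 q [-0.28  0.24  1.82 -0.    1.08  0.79]
inc [ 0.0013 -0.0021 -0.0083] turn 43.83 or 43.83
```

move_arm --increments '[{"tx": 0, "ty": 0, "tz": 0, "turn": 7}, {"tx": 0, "ty": 0, "tz": 0, "turn": 14}, {"tx": 0, "ty": 0, "tz": 0, "turn": 21}, {"tx": 0, "ty": 0, "tz": 0, "turn": 28}, {"tx": 0, "ty": 0, "tz": 0, "turn": 35}, {"tx": 0, "ty": 0, "tz": 0, "turn": 42}, {"tx": 0, "ty": 0, "tz": 0, "turn": 44.2}, {"tx": 0, "ty": 0, "tz": 0, "turn": 44.2}, {"tx": 0, "ty": 0, "tz": 0, "turn": 44.2}, {"tx": 0, "ty": 0, "tz": 0, "turn": 44.2}]'

```text
time_s: 6.45
eef_pos: [0.5294, -0.0317, 0.1031]
eef_rot: [-0.001, -0.608, 0.794, 0.001]
wrist_force: [1.1, -0.4, 0.5]
opening: 0.088
```

```bash
python3 sp.py wrist5; python3 -c "
from h import *
snap('side','side5')"
```

```text
t 6.45 tcp [ 0.5294 -0.0317  0.1031] yaw -105.14 zax [-2.1e-03  6.0e-04 -1.0e+00] F [ 1.14 -0.43  0.54] open 0.088 q [-0.28  0.24  1.82 -0.    1.08  1.55]
-90 x [-0.0071  0.0082] zmed -0.0044 -0.0073 -0.001
-80 x [-0.0137  0.0145] zmed -0.0009 -0.005 0.0026
-70 x [-0.0167  0.0176] zmed 0.0015 -0.0044 0.0051
-60 x [-0.0178  0.0185] zmed 0.0024 -0.0044 0.0064
-50 x [-0.0169  0.0177] zmed 0.0016 -0.0045 0.0054
-40 x [-0.0128  0.0136] zmed -0.0018 -0.0053 0.0018
-30 x [-0.0051  0.0055] zmed -0.0061 -0.0087 -0.0036
-20 x [-0.0022  0.0026] zmed -0.0087 -0.0106 -0.0066
-10 x [-0.0098  0.0102] zmed -0.024 -0.04 -0.0027
0 x [-0.005   0.0054] zmed -0.0106 -0.0379 -0.0075
10 x [-0.0049  0.0052] zmed -0.0094 -0.0375 -0.0064
20 x [-0.0037  0.004 ] zmed -0.0073 -0.0085 -0.0059
30 x [-0.0042  0.0045] zmed -0.006 -0.0078 -0.0049
40 x [-0.0052  0.0055] zmed -0.0044 -0.0057 -0.0024
50 x [-0.006   0.0062] zmed -0.0027 -0.0038 -0.0013
60 x [-0.0065  0.0067] zmed -0.001 -0.0024 0.0007
bowl end y [-0.09171495 -0.09166381 -0.09165514 -0.09162851 -0.09161777]
```

View pics/wrist5.png

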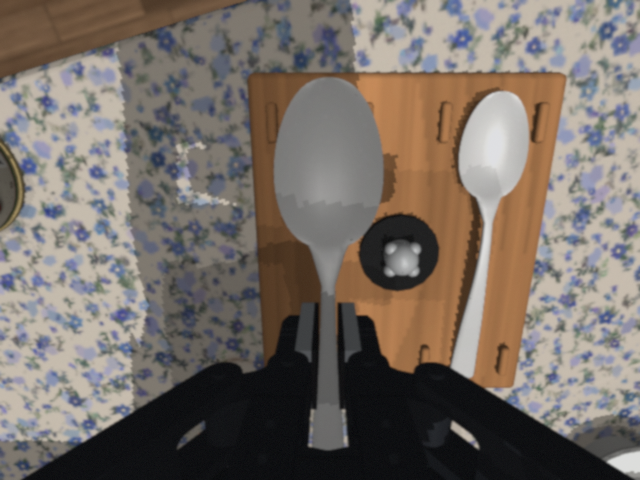

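View pics/side5.png

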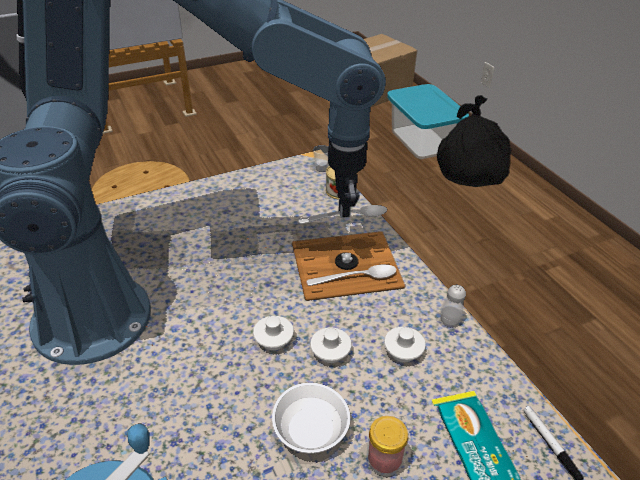

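Wrist view: the held spoon is over the empty lane, bowl pointing the same way as the fixed one. Rest corners are at (249,73) and (565,73), the stud at (402,258). Refining the rest's pose from this view.

```bash
cat > rest.py <<'E'
import sys
from h import *
z=load(sys.argv[1]); im=z['im']; P=cloud(z); hsv=cv2.cvtColor(im,cv2.COLOR_RGB2HSV)
b=np.uint8((hsv[...,0]<18)&(hsv[...,1]>90)&(P[...,2]>.004)&(P[...,2]<.02)&(abs(P[...,0]-.515)<.13)&(abs(P[...,1]+.078)<.13))
n_,l,s,c=cv2.connectedComponentsWithStats(b); k=1+np.argmax(s[1:,4]); b=np.uint8(l==k)
ct,_=cv2.findContours(b,0,1); ct=max(ct,key=cv2.contourArea)[:,0]
W=np.array([onplane(z,u,v,.01)[:2] for u,v in ct])
th=np.radians(-15.25); c0=np.array([.5145,-.078])
for it in range(3):
    ex=np.array([np.cos(th),np.sin(th)]); ey=np.array([-ex[1],ex[0]])
    L=np.c_[(W-c0)@ex,(W-c0)@ey]
    out={}
    for name,ax,val in (('+x',0,.105),('-x',0,-.105),('+y',1,.09),('-y',1,-.09)):
        q=(abs(L[:,ax]-val)<.006)&(abs(L[:,1-ax])<(.085 if ax==0 else .1))
        if q.sum()>25:
            f=np.polyfit(L[q,1-ax],L[q,ax],1); r=L[q,ax]-np.polyval(f,L[q,1-ax]); g=abs(r)<.0015; f=np.polyfit(L[q,1-ax][g],L[q,ax][g],1)
            out[name]=(round((f[1]-val)*1e3,2),round(np.degrees(f[0])*(-1 if ax==0 else 1),2),int(q.sum()))
    print(out)
    a=np.mean([o[1] for o in out.values()])
    dx=np.mean([out[k][0] for k in out if k[1]=='x']) if any(k[1]=='x' for k in out) else 0
    dy=np.mean([out[k][0] for k in out if k[1]=='y']) if any(k[1]=='y' for k in out) else 0
    th+=np.radians(a); c0=c0+dx/1e3*ex+dy/1e3*ey
print('centre',c0.round(4),'yaw',np.degrees(th).round(2),'lane',(c0+.049*np.array([-np.sin(th),np.cos(th)])).round(4))
# washer top ring
d=np.uint8((im.max(2)<55)&(np.hypot(P[...,0]-c0[0],P[...,1]-c0[1])<.035)&(P[...,2]<.03))
ct,_=cv2.findContours(d,0,1); ct=max(ct,key=cv2.contourArea)
W=np.array([onplane(z,u,v,.014)[:2] for u,v in cv2.convexHull(ct)[:,0]],np.float32)
print('washer',cv2.fitEllipse(W*1e3), cv2.minEnclosingCircle(W*1e3))
# stud top by depth
q=(np.hypot(P[...,0]-c0[0],P[...,1]-c0[1])<.02)&(P[...,2]>.026)&(P[...,2]<.036); print('studtop',q.sum(),np.median(P[q],0).round(4),P[q].max(0).round(4))
E
python3 rest.py wrist5
```

```text
{'+x': (np.float64(0.38), np.float64(0.15), 367), '-x': (np.float64(3.63), np.float64(1.25), 29), '+y': (np.float64(2.34), np.float64(0.17), 303)}
{'+x': (np.float64(-1.59), np.float64(-0.39), 354), '-x': (np.float64(3.4), np.float64(-0.49), 39), '+y': (np.float64(0.02), np.float64(-0.37), 296), '-y': (np.float64(4.43), np.float64(-0.51), 305)}
{'+x': (np.float64(-2.47), np.float64(0.05), 348), '-x': (np.float64(7.37), np.float64(-3.71), 34), '+y': (np.float64(-2.2), np.float64(0.05), 295), '-y': (np.float64(2.2), np.float64(-0.07), 304)}
centre [ 0.5209 -0.075 ] yaw -16.09 lane [ 0.5344 -0.0279]
washer ((517.4599609375, -74.46623229980469), (48.20804977416992, 49.890357971191406), 101.26249694824219) ((517.3878784179688, -74.35855102539062), 25.010982513427734)
studtop 974 [ 0.5191 -0.074   0.0296] [ 0.5292 -0.0626  0.0347]
```

move_arm --increments '[{"tx": 0, "ty": 0, "tz": 0.02, "turn": 0}, {"tx": 0, "ty": 0, "tz": 0.04, "turn": 0}, {"tx": 0, "ty": 0, "tz": 0.06, "turn": 0}, {"tx": 0, "ty": 0, "tz": 0.065, "turn": 0}, {"tx": 0, "ty": 0, "tz": 0.065, "turn": 0}, {"tx": 0, "ty": 0, "tz": 0.065, "turn": 0}, {"tx": 0, "ty": 0, "tz": 0.065, "turn": 0}]'

```text
time_s: 7.13
eef_pos: [0.5312, -0.0322, 0.0405]
eef_rot: [0.001, -0.607, 0.794, -0.001]
wrist_force: [-0.3, 0.2, -1.0]
opening: 0.085
```

```bash
python3 sp.py wrist6; python3 -c "
from h import *
snap('side','side6');snap('scene','scene6')
for n in('side6','scene6'):
    z=load(n); c=z['im'][215:305,275:425,::-1] ; cv2.imwrite('pics/c_%s.png'%n,cv2.resize(c,None,fx=5,fy=5,interpolation=3))
"
```

```text
t 7.13 tcp [ 0.5312 -0.0322  0.0405] yaw -105.21 zax [ 2.e-03 -6.e-04 -1.e+00] F [-0.27  0.15 -1.01] open 0.085 q [-0.28  0.34  1.84 -0.    0.95  1.55]
-90 x [-0.0071  0.0079] zmed -0.0046 -0.0073 -0.002
-80 x [-0.0137  0.0145] zmed -0.001 -0.0055 0.0025
-70 x [-0.0168  0.0176] zmed 0.0014 -0.0049 0.0051
-60 x [-0.0177  0.0186] zmed 0.0022 -0.0045 0.0066
-50 x [-0.0169  0.0176] zmed 0.0013 -0.0049 0.0053
-40 x [-0.0127  0.0135] zmed -0.002 -0.0052 0.0014
-30 x [-0.0048  0.0055] zmed -0.0063 -0.0081 -0.004
-20 x [-0.0022  0.0026] zmed -0.0088 -0.0113 -0.007
-10 x [-0.0099  0.0102] zmed -0.0241 -0.04 -0.0026
0 x [-0.005   0.0052] zmed -0.0108 -0.0381 -0.0075
10 x [-0.0048  0.0052] zmed -0.0093 -0.0381 -0.0068
20 x [-0.0037  0.004 ] zmed -0.0075 -0.0089 -0.0062
30 x [-0.0042  0.0045] zmed -0.0061 -0.0073 -0.0046
40 x [-0.0053  0.0055] zmed -0.0045 -0.0058 -0.0024
50 x [-0.0058  0.0063] zmed -0.0028 -0.0045 -0.0011
60 x [-0.0067  0.0069] zmed -0.0011 -0.0023 0.0003
bowl end y [-0.09194933 -0.09180554 -0.0918026  -0.09179841 -0.09177097]
```

View pics/wrist6.png

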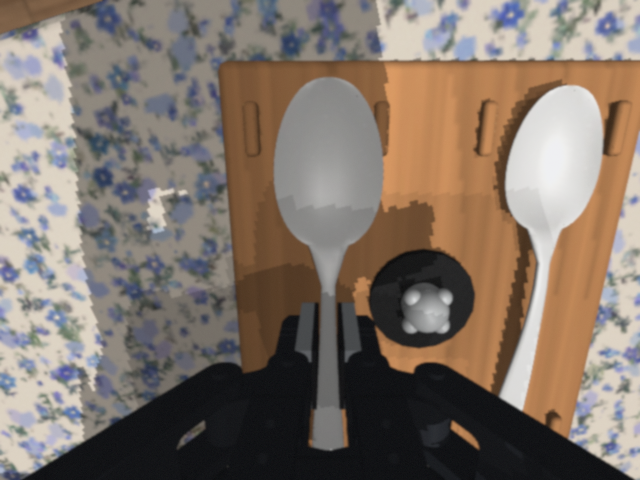

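View pics/c_side6.png

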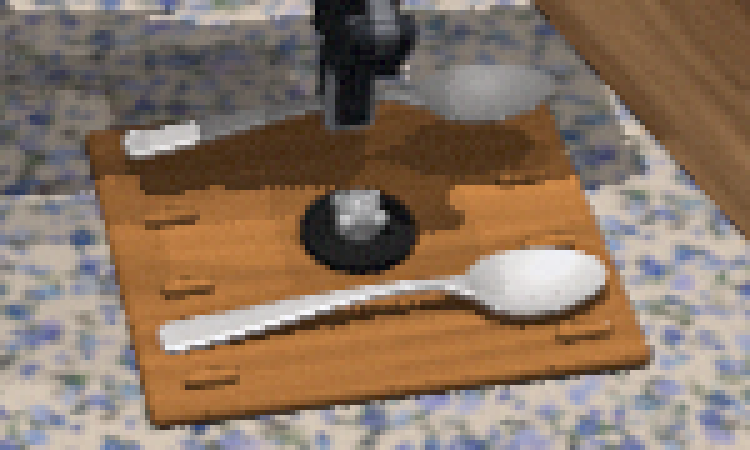

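View pics/c_scene6.png

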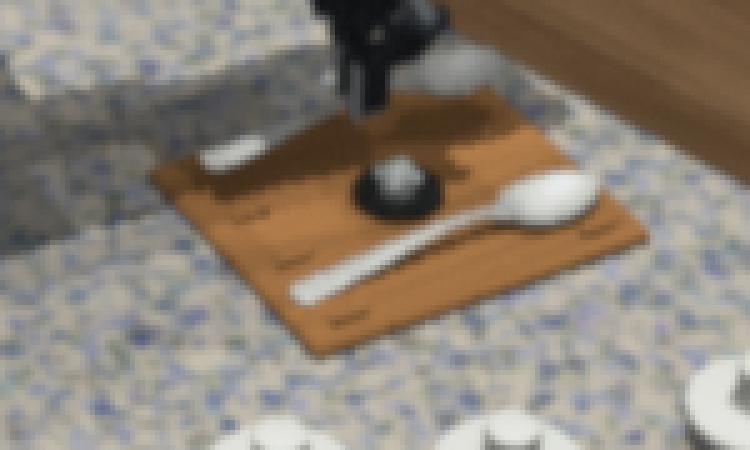

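```bash
python3 rest.py wrist6; python3 -c "
from h import *
z=load('wrist6');o,p,M,y=tool()
for n,u,v,h in [('ribL',252,130,.014),('ribR',382,127,.014),('ribL3',487,128,.014),('ribR4',619,128,.014),('ribLtop',251,102,.016),('ribLbot',252,155,.016),('fixtip',572,85,.02),('TL',219,62,.01),('LB',240,340,.01),('studtop',427,308,.033),('heldtip',328,78,.045)]:
    q=onplane(z,u,v,h); print(n,q.round(4),'tool',((q-p)@M).round(4))
"
```

```text
{'+x': (np.float64(0.46), np.float64(0.02), 454), '+y': (np.float64(2.24), np.float64(0.16), 312)}
{'+x': (np.float64(0.01), np.float64(-0.08), 453), '+y': (np.float64(0.02), np.float64(0.05), 308), '-y': (np.float64(4.71), np.float64(-0.03), 329)}
{'+x': (np.float64(-0.0), np.float64(-0.06), 459), '+y': (np.float64(-2.33), np.float64(0.05), 304), '-y': (np.float64(2.37), np.float64(0.05), 358)}
centre [ 0.5162 -0.0737] yaw -15.17 lane [ 0.529  -0.0264]
washer ((517.4564208984375, -74.3619384765625), (48.76985168457031, 50.73542404174805), 102.26325988769531) ((517.5492553710938, -74.48462677001953), 25.374319076538086)
studtop 1704 [ 0.5199 -0.0737  0.0297] [ 0.5296 -0.0626  0.0344]
ribL [ 0.6116 -0.022   0.014 ] tool [-0.031  -0.0749  0.0267]
ribR [ 0.5986 -0.0741  0.014 ] tool [ 0.0227 -0.0761  0.0267]
ribL3 [ 0.5868 -0.1158  0.014 ] tool [ 0.0661 -0.0756  0.0267]
ribR4 [ 0.5725 -0.1684  0.014 ] tool [ 0.1206 -0.0756  0.0267]
ribLtop [ 0.6219 -0.0254  0.016 ] tool [-0.0304 -0.0857  0.0247]
ribLbot [ 0.6021 -0.0191  0.016 ] tool [-0.0312 -0.065   0.0247]
fixtip [ 0.5948 -0.1476  0.02  ] tool [ 0.0946 -0.0916  0.0207]
TL [ 0.6402 -0.0168  0.01  ] tool [-0.0435 -0.1011  0.0307]
LB [0.5174 0.0169 0.01  ] tool [-0.0438  0.0262  0.0305]
studtop [ 0.523  -0.0738  0.033 ] tool [ 0.0423 -0.0031  0.0075]
heldtip [ 0.6196 -0.0567  0.045 ] tool [ 0.0004 -0.0918 -0.0043]
```

The ribs put the lane 4.3 mm towards tool -x. Lengthwise the held spoon is within 0.5 mm, and the yaw matches. Shifting, then lowering.

move_arm --increments '[{"tx": -0.0043, "ty": 0, "tz": 0, "turn": 0}, {"tx": -0.0043, "ty": 0, "tz": 0, "turn": 0}, {"tx": -0.0043, "ty": 0, "tz": 0.005, "turn": 0}, {"tx": -0.0043, "ty": 0, "tz": 0.01, "turn": 0}, {"tx": -0.0043, "ty": 0, "tz": 0.015, "turn": 0}, {"tx": -0.0043, "ty": 0, "tz": 0.019, "turn": 0}, {"tx": -0.0043, "ty": 0, "tz": 0.019, "turn": 0}, {"tx": -0.0043, "ty": 0, "tz": 0.019, "turn": 0}]'

```text
time_s: 7.95
eef_pos: [0.5309, -0.0277, 0.0197]
eef_rot: [-0.0, -0.607, 0.795, 0.0]
wrist_force: [-0.7, -0.5, -0.7]
opening: 0.085
```

```bash
python3 -c "
from h import *
state();snap('wrist','wrist7');o,p,M,y=tool();z=load('wrist7')
print(((cloud(z)-p)@M)[60:200:20,328].round(4))"
```

```text
t 7.95 tcp [ 0.5309 -0.0277  0.0197] yaw -105.23 zax [-1.1e-03  3.0e-04 -1.0e+00] F [-0.65 -0.54 -0.68] open 0.085 q [-0.28  0.38  1.85 -0.    0.92  1.56]
[[ 0.0004 -0.0985  0.0096]
 [ 0.0004 -0.0907 -0.0049]
 [ 0.0004 -0.0848 -0.0014]
 [ 0.0004 -0.0784  0.0003]
 [ 0.0004 -0.0716  0.0035]
 [ 0.0004 -0.0644  0.0053]
 [ 0.0004 -0.0571  0.0045]]
```

View pics/wrist7.png

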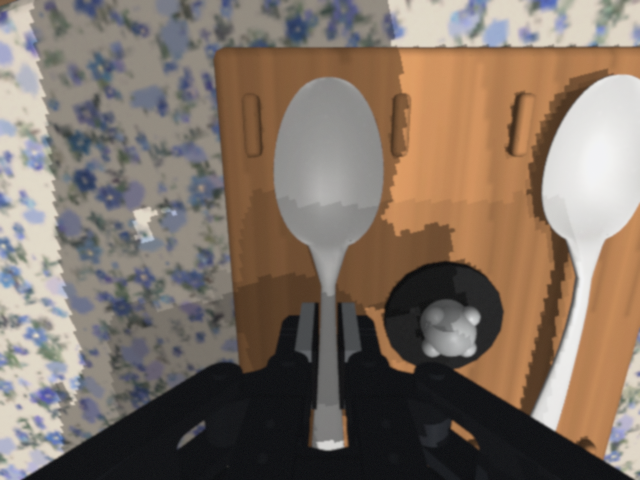

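The bowl is centred between the ribs (252 and 401, bowl at 329). Lowering to touch.

move_arm --increments '[{"tx": 0, "ty": 0, "tz": 0.001, "turn": 0}, {"tx": 0, "ty": 0, "tz": 0.002, "turn": 0}, {"tx": 0, "ty": 0, "tz": 0.003, "turn": 0}, {"tx": 0, "ty": 0, "tz": 0.003, "turn": 0}, {"tx": 0, "ty": 0, "tz": 0.003, "turn": 0}]'

```text
time_s: 8.42
eef_pos: [0.5313, -0.0278, 0.0173]
eef_rot: [-0.0, -0.607, 0.795, -0.0]
wrist_force: [-0.3, -0.3, -0.4]
opening: 0.092
```

move_arm --increments '[{"tx": 0, "ty": 0, "tz": 0.0005, "turn": 0}, {"tx": 0, "ty": 0, "tz": 0.001, "turn": 0}, {"tx": 0, "ty": 0, "tz": 0.0015, "turn": 0}, {"tx": 0, "ty": 0, "tz": 0.0015, "turn": 0}]'

```text
time_s: 8.75
eef_pos: [0.5313, -0.0278, 0.0157]
eef_rot: [-0.0, -0.607, 0.795, 0.0]
wrist_force: [0.8, 0.2, 0.8]
opening: 0.088
```

move_arm --increments '[{"tx": 0, "ty": 0, "tz": 0.0005, "turn": 0}, {"tx": 0, "ty": 0, "tz": 0.001, "turn": 0}, {"tx": 0, "ty": 0, "tz": 0.001, "turn": 0}]'

```text
time_s: 9.0
eef_pos: [0.5314, -0.0278, 0.0153]
eef_rot: [-0.0, -0.607, 0.795, 0.0]
wrist_force: [-2.3, 0.4, 5.4]
opening: 0.087
```

Contact (5 N). Opening slightly, keeping clear of the washer, then rising.

move_arm --increments '[{"tx": 0, "ty": 0, "tz": 0, "turn": 0}, {"tx": 0, "ty": 0, "tz": 0, "turn": 0}, {"tx": 0, "ty": 0, "tz": 0, "turn": 0}, {"tx": 0, "ty": 0, "tz": 0, "turn": 0}]' --gripper 0.19

```text
time_s: 9.33
eef_pos: [0.5313, -0.0278, 0.0147]
eef_rot: [-0.0, -0.607, 0.795, 0.0]
wrist_force: [-0.3, -0.0, 0.2]
opening: 0.184
```

move_arm --increments '[{"tx": 0, "ty": 0, "tz": -0.005, "turn": 0}, {"tx": 0, "ty": 0, "tz": -0.01, "turn": 0}, {"tx": 0, "ty": 0, "tz": -0.025, "turn": 0}, {"tx": 0, "ty": 0, "tz": -0.05, "turn": 0}, {"tx": 0, "ty": 0, "tz": -0.08, "turn": 0}, {"tx": 0, "ty": 0, "tz": -0.11, "turn": 0}, {"tx": 0, "ty": 0, "tz": -0.13, "turn": 0}, {"tx": 0, "ty": 0, "tz": -0.13, "turn": 0}, {"tx": 0, "ty": 0, "tz": -0.13, "turn": 0}]'

```text
time_s: 10.08
eef_pos: [0.5325, -0.0281, 0.1468]
eef_rot: [0.001, -0.607, 0.795, -0.002]
wrist_force: [-0.2, -0.0, -0.3]
opening: 0.19
```

```bash
python3 -c "
from h import *
state();snap('wrist','wrist8');snap('side','side8')
z=load('side8'); c=z['im'][215:305,275:425,::-1] ; cv2.imwrite('pics/c_side8.png',cv2.resize(c,None,fx=5,fy=5,interpolation=3))
"
```

```text
t 10.08 tcp [ 0.5325 -0.0281  0.1468] yaw -105.22 zax [ 0.0039 -0.0011 -1.    ] F [-0.17 -0.04 -0.3 ] open 0.19 q [-0.28  0.18  1.79 -0.    1.17  1.56]
```

View pics/wrist8.png

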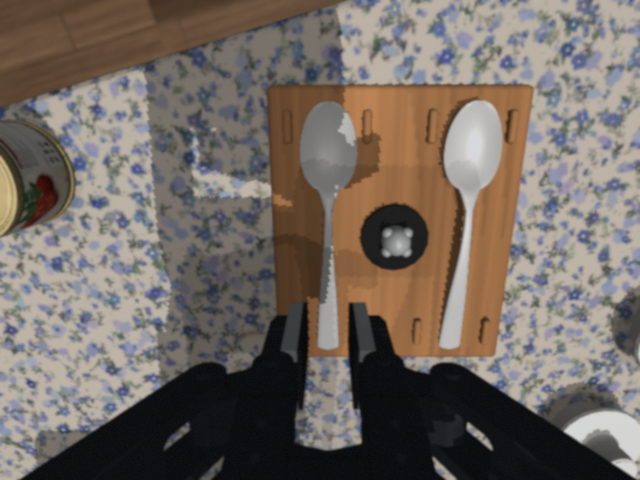

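View pics/c_side8.png

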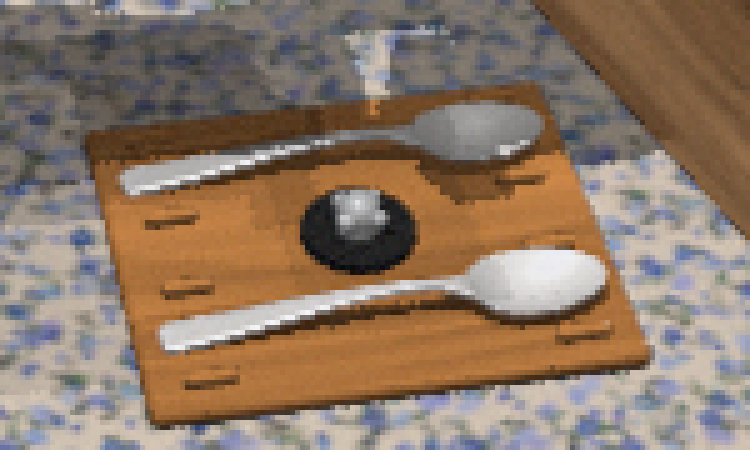

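The spoon lies in the lane, right way up, bowl the same way as its neighbour (bowls at (328,145) and (473,145) in the wrist view). Now to cap C.

```bash
python3 -c "
from h import *
go([.497,-.332,.15],-105.25)"
```

```text
inc [ 0.3026 -0.0474 -0.0059] turn 0.03 or 0.03
```

move_arm --increments '[{"tx": 0.303, "ty": -0.046, "tz": 0, "turn": 0}, {"tx": 0.303, "ty": -0.046, "tz": 0, "turn": 0}, {"tx": 0.303, "ty": -0.046, "tz": 0, "turn": 0}, {"tx": 0.303, "ty": -0.046, "tz": 0, "turn": 0}, {"tx": 0.303, "ty": -0.046, "tz": 0, "turn": 0}, {"tx": 0.303, "ty": -0.046, "tz": 0, "turn": 0}, {"tx": 0.303, "ty": -0.046, "tz": 0, "turn": 0}, {"tx": 0.303, "ty": -0.046, "tz": 0, "turn": 0}, {"tx": 0.303, "ty": -0.046, "tz": 0, "turn": 0}, {"tx": 0.303, "ty": -0.046, "tz": 0, "turn": 0}, {"tx": 0.303, "ty": -0.046, "tz": 0, "turn": 0}, {"tx": 0.303, "ty": -0.046, "tz": 0, "turn": 0}, {"tx": 0.303, "ty": -0.046, "tz": 0, "turn": 0}]' --gripper 0.8

```text
time_s: 11.27
eef_pos: [0.4965, -0.3305, 0.1445]
eef_rot: [0.0, -0.608, 0.794, 0.0]
wrist_force: [-0.4, 0.1, -0.3]
opening: 0.801
```

```bash
cat > knob.py <<'E'
import sys
from h import *
n=sys.argv[1]; state(); snap('wrist',n); state()
z=load(n); P=cloud(z); c=np.array([.497,-.332])
for lo,hi,nm in((.049,.06,'top'),(.022,.034,'flange')):
    m=np.uint8((P[...,2]>lo)&(P[...,2]<hi)&(np.hypot(P[...,0]-c[0],P[...,1]-c[1])<.06))
    n_,l,s,_=cv2.connectedComponentsWithStats(m); k=1+np.argmax(s[1:,4]); m=np.uint8(l==k)
    ct,_=cv2.findContours(m,0,1); ct=max(ct,key=cv2.contourArea)
    h=.054 if nm=='top' else .028
    W=np.array([onplane(z,u,v,h)[:2] for u,v in ct[:,0]],np.float32)*1e3
    px=ct[:,0].mean(0)
    print(nm,'area',m.sum(),'px',px.round(0),'circ',cv2.minEnclosingCircle(W),'ell',cv2.fitEllipse(W),'z',np.median(P[m>0][:,2]))
E
python3 knob.py wrist9
```

```text
t 11.27 tcp [ 0.4965 -0.3305  0.1445] yaw -105.11 zax [-5.e-04  7.e-04 -1.e+00] F [-0.38  0.08 -0.27] open 0.801 q [-0.79  0.32  1.63  0.    1.2   1.05]
t 11.32 tcp [ 0.4965 -0.3308  0.1447] yaw -105.12 zax [-2.e-04  4.e-04 -1.e+00] F [ 0.77 -0.02  0.02] open 0.795 q [-0.79  0.32  1.63  0.    1.2   1.05]
top area 1402 px [319. 241.] circ ((504.4298400878906, -327.0706481933594), 13.608299255371094) ell ((504.3662109375, -327.0287170410156), (25.97594451904297, 26.71904945373535), 75.39361572265625) z 0.053397215446817914
flange area 7422 px [319. 228.] circ ((504.34716796875, -327.1163330078125), 37.46028137207031) ell ((504.2921447753906, -326.98834228515625), (73.88957214355469, 73.98661804199219), 114.22913360595703) z 0.027776149581222542
```

View pics/wrist9.png

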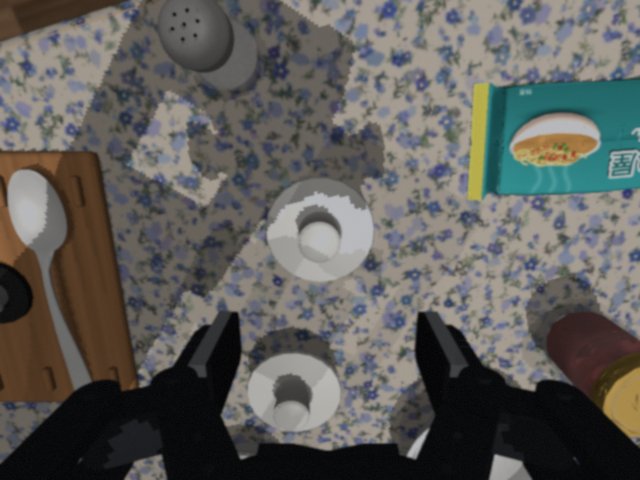

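Cap C's knob is at (319,241), next to the shaker (200,35); cap B is at (293,405). C is the right one. I go partway down over it and remeasure.

```bash
python3 -c "
from h import *
go([.504,-.3275,.085],-105.15)"
```

```text
inc [-0.0051 -0.0064  0.0597] turn 0.03 or 0.03
```

move_arm --increments '[{"tx": -0.005, "ty": -0.0064, "tz": 0.03, "turn": 0}, {"tx": -0.005, "ty": -0.0064, "tz": 0.06, "turn": 0}, {"tx": -0.005, "ty": -0.0064, "tz": 0.06, "turn": 0}, {"tx": -0.005, "ty": -0.0064, "tz": 0.06, "turn": 0}, {"tx": -0.005, "ty": -0.0064, "tz": 0.06, "turn": 0}]'

```text
time_s: 11.73
eef_pos: [0.5043, -0.3292, 0.0861]
eef_rot: [0.0, -0.607, 0.794, -0.001]
wrist_force: [-0.3, 0.4, 0.9]
opening: 0.795
```

```bash
python3 knob.py wrist10
```

```text
t 11.73 tcp [ 0.5043 -0.3292  0.0861] yaw -105.19 zax [ 8.e-04 -8.e-04 -1.e+00] F [-0.27  0.37  0.94] open 0.795 q [-0.78  0.4   1.64 -0.    1.09  1.06]
t 11.78 tcp [ 0.5047 -0.3298  0.0868] yaw -105.2 zax [ 0.002 -0.002 -1.   ] F [-0.38 -0.8   0.66] open 0.797 q [-0.78  0.4   1.64 -0.    1.09  1.06]
top area 2225 px [323. 290.] circ ((504.9690856933594, -326.9326171875), 13.820781707763672) ell ((504.8035583496094, -327.11309814453125), (26.071414947509766, 27.016170501708984), 72.00108337402344) z 0.0533785560267413
flange area 10896 px [323. 268.] circ ((504.4815673828125, -326.919921875), 37.46918869018555) ell ((504.49249267578125, -327.0211181640625), (73.725830078125, 74.18893432617188), 74.20906066894531) z 0.027753074337285702
```

View pics/wrist10.png

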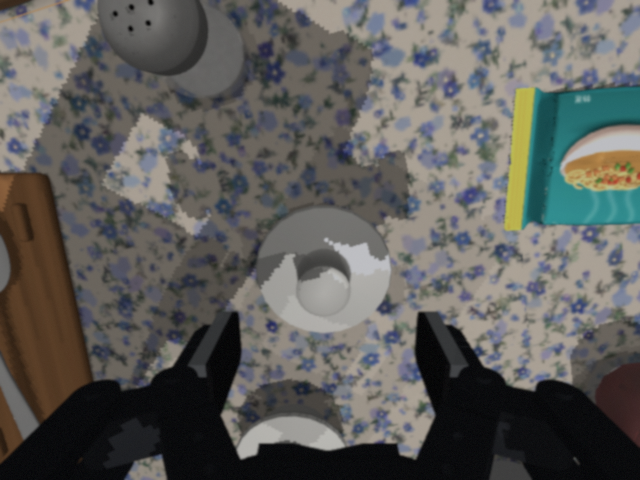

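move_arm --increments '[{"tx": 0, "ty": 0, "tz": 0, "turn": 0}, {"tx": 0, "ty": 0, "tz": 0, "turn": 0}, {"tx": 0, "ty": 0, "tz": 0, "turn": 0}]'

```text
time_s: 12.03
eef_pos: [0.5042, -0.3297, 0.0861]
eef_rot: [0.0, -0.607, 0.795, -0.001]
wrist_force: [0.7, -0.4, 0.5]
opening: 0.8
```

```bash
python3 knob.py wrist11; python3 -c "
from h import *
go([.5047,-.327,.029],-105.2)"
```

```text
t 12.03 tcp [ 0.5042 -0.3297  0.0861] yaw -105.23 zax [ 0.0015 -0.0015 -1.    ] F [ 0.7  -0.4   0.48] open 0.8 q [-0.78  0.4   1.64  0.    1.09  1.06]
t 12.08 tcp [ 0.504  -0.3296  0.0858] yaw -105.23 zax [ 0.0011 -0.0011 -1.    ] F [ 0.13 -0.22 -0.76] open 0.796 q [-0.78  0.4   1.64 -0.    1.09  1.06]
top area 2220 px [322. 290.] circ ((504.91192626953125, -327.30621337890625), 13.822978019714355) ell ((504.7922058105469, -327.116455078125), (26.071012496948242, 26.93855094909668), 72.96195220947266) z 0.053393049440279186
flange area 10896 px [322. 269.] circ ((504.3995666503906, -326.9673156738281), 37.433258056640625) ell ((504.4598388671875, -327.02398681640625), (73.75601196289062, 74.11986541748047), 74.33851623535156) z 0.027772811956501428
inc [-0.0027  0.0001  0.0568] turn -0.03 or -0.03
```

move_arm --increments '[{"tx": -0.0026, "ty": 0, "tz": 0.02, "turn": 0}, {"tx": -0.0026, "ty": 0, "tz": 0.04, "turn": 0}, {"tx": -0.0026, "ty": 0, "tz": 0.05, "turn": 0}, {"tx": -0.0026, "ty": 0, "tz": 0.0565, "turn": 0}, {"tx": -0.0026, "ty": 0, "tz": 0.0565, "turn": 0}, {"tx": -0.0026, "ty": 0, "tz": 0.0565, "turn": 0}, {"tx": -0.0026, "ty": 0, "tz": 0.0565, "turn": 0}]'

```text
time_s: 12.67
eef_pos: [0.5049, -0.3272, 0.0293]
eef_rot: [0.0, -0.607, 0.795, -0.001]
wrist_force: [-0.5, 0.3, -0.0]
opening: 0.803
```

```bash
python3 knob.py wrist12; python3 -c "
from h import *
snap('side','side12');z=load('side12'); c=z['im'][270:390,345:495,::-1] ; cv2.imwrite('pics/c_side12.png',cv2.resize(c,None,fx=4,fy=4,interpolation=3))"
```

```text
t 12.67 tcp [ 0.5049 -0.3272  0.0293] yaw -105.23 zax [ 0.0012 -0.0011 -1.    ] F [-0.47  0.3  -0.03] open 0.803 q [-0.77  0.49  1.66 -0.    0.99  1.06]
t 12.72 tcp [ 0.505  -0.3273  0.0295] yaw -105.23 zax [ 0.0014 -0.0014 -1.    ] F [-0.1   0.9   0.62] open 0.799 q [-0.77  0.49  1.66 -0.    0.99  1.06]
top area 4139 px [326. 354.] circ ((505.5372619628906, -327.428466796875), 13.901872634887695) ell ((505.47454833984375, -327.2934875488281), (26.071922302246094, 27.45832633972168), 73.53180694580078) z 0.05339598293295249
flange area 17872 px [327. 316.] circ ((504.6259460449219, -327.0024719238281), 37.478397369384766) ell ((504.64990234375, -327.11376953125), (73.15830993652344, 74.47762298583984), 75.93278503417969) z 0.0277575480440794
```

View pics/wrist12.png

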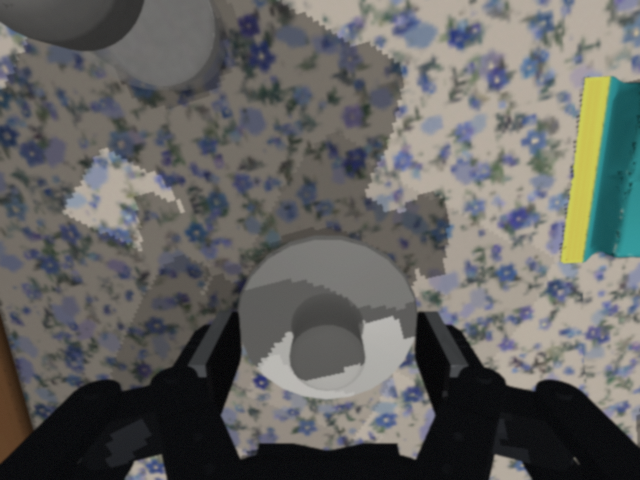

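View pics/c_side12.png

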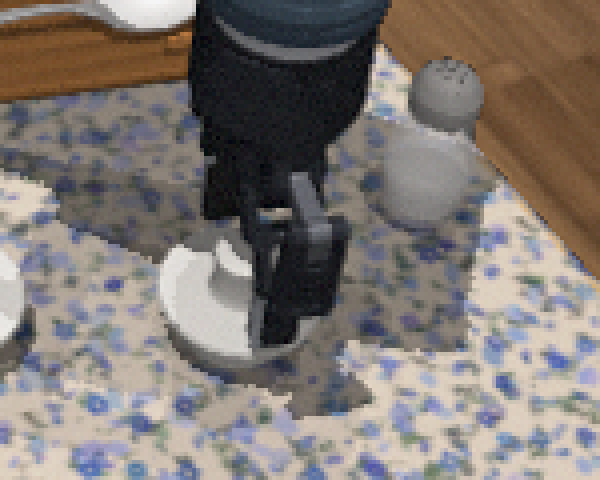

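```bash
cat >> h.py <<'E'
def proj(z,p):
    q=rot(z['a']).T@(np.array(p)-z['o']); K=z['K']; return np.array([K[0,2]+K[0,0]*q[0]/-q[2],K[1,2]-K[1,1]*q[1]/-q[2]]).round(1)
E
python3 - <<'E'
from h import *
z=load('side12');o,p,M,y=tool()
for t in ([0,0,0],[.034,0,0],[.0485,0,0],[.034,.011,0],[.034,-.011,0],[0.034,0,-.013],[0,0,-.025]):
    q=p+M@np.array(t); u=proj(z,q); print(t,u,((u-[345,270])*4).round())
P=cloud(z); print('knob/flange pts',P[330,404],P[343,395],P[350,408])
m=(P[...,2]>.022)&(P[...,2]<.032)&(np.hypot(P[...,0]-.5,P[...,1]+.33)<.045); print(P[m].min(0),P[m].max(0))
zz=load('side0');P=cloud(zz); m=(P[...,2]>.022)&(P[...,2]<.032)&(np.hypot(P[...,0]-.5,P[...,1]+.33)<.045)
mm=np.uint8(m);ct,_=cv2.findContours(mm,0,1);ct=max(ct,key=cv2.contourArea);W=np.array([onplane(zz,u,v,.028)[:2] for u,v in ct[:,0]],np.float32)*1e3;print(cv2.fitEllipse(W),cv2.minEnclosingCircle(W))
for n in ('scene0',):
    zz=load(n);P=cloud(zz); m=(P[...,2]>.022)&(P[...,2]<.034)&(np.hypot(P[...,0]-.5,P[...,1]+.33)<.045)
    mm=np.uint8(m);ct,_=cv2.findContours(mm,0,1);ct=max(ct,key=cv2.contourArea);W=np.array([onplane(zz,u,v,.028)[:2] for u,v in ct[:,0]],np.float32)*1e3;print(n,cv2.fitEllipse(W),cv2.minEnclosingCircle(W))
E
```

```text
[0, 0, 0] [405.3 341.4] [241. 286.]
[0.034, 0, 0] [410.9 356.1] [264. 344.]
[0.0485, 0, 0] [413.4 362.6] [274. 370.]
[0.034, 0.011, 0] [404.9 356.9] [240. 348.]
[0.034, -0.011, 0] [416.8 355.2] [287. 341.]
[0.034, 0, -0.013] [411.7 351.4] [267. 326.]
[0, 0, -0.025] [406.7 332.2] [247. 249.]
knob/flange pts [ 0.50322851 -0.32072316  0.0545641 ] [ 0.48479692 -0.32414627  0.0318324 ] [ 0.48420415 -0.36372043  0.05651616]
[ 0.46714    -0.36395984  0.02200515] [ 0.53230643 -0.28830968  0.03187907]
((503.0059814453125, -327.781005859375), (71.0885009765625, 73.3151626586914), 142.33717346191406) ((503.593017578125, -328.1150817871094), 38.386146545410156)
scene0 ((497.7840270996094, -331.1778869628906), (71.60372161865234, 72.56671905517578), 15.041065216064453) ((499.44140625, -330.7521057128906), 39.408111572265625)
```

The projected TCP (side view, about (406,332)) agrees with the knob to within 2–3 mm. Gripping.

move_arm --increments '[{"tx": 0, "ty": 0, "tz": 0, "turn": 0}, {"tx": 0, "ty": 0, "tz": 0, "turn": 0}, {"tx": 0, "ty": 0, "tz": 0, "turn": 0}, {"tx": 0, "ty": 0, "tz": 0, "turn": 0}, {"tx": 0, "ty": 0, "tz": 0, "turn": 0}, {"tx": 0, "ty": 0, "tz": 0, "turn": 0}, {"tx": 0, "ty": 0, "tz": 0, "turn": 0}]' --gripper 0

```text
time_s: 13.35
eef_pos: [0.5046, -0.3267, 0.0287]
eef_rot: [0.0, -0.607, 0.795, -0.0]
wrist_force: [-0.6, 0.8, 5.3]
opening: 0.295
```

```bash
python3 knob.py wrist13; python3 -c "
from h import *
go([.5164,-.0745,.12],-105.2)"
```

```text
t 13.35 tcp [ 0.5046 -0.3267  0.0287] yaw -105.22 zax [ 4.e-04 -3.e-04 -1.e+00] F [-0.58  0.75  5.25] open 0.295 q [-0.77  0.49  1.66  0.    0.99  1.06]
t 13.4 tcp [ 0.5046 -0.3267  0.0287] yaw -105.22 zax [ 4.e-04 -3.e-04 -1.e+00] F [0.42 1.26 5.31] open 0.294 q [-0.77  0.49  1.66  0.    0.99  1.06]
top area 5685 px [327. 350.] circ ((507.6782531738281, -327.5312805175781), 27.463619232177734) ell ((506.0610656738281, -327.5401916503906), (26.93553352355957, 48.38584518432617), 164.3992919921875) z 0.05335757820885369
flange area 11765 px [327. 296.] circ ((505.3074645996094, -327.0915832519531), 37.052608489990234) ell ((514.03857421875, -329.511962890625), (56.94599533081055, 70.6986312866211), 164.81600952148438) z 0.02756174452854135
inc [-0.2464  0.0548 -0.0914] turn -0.02 or -0.02
```

View pics/wrist13.png

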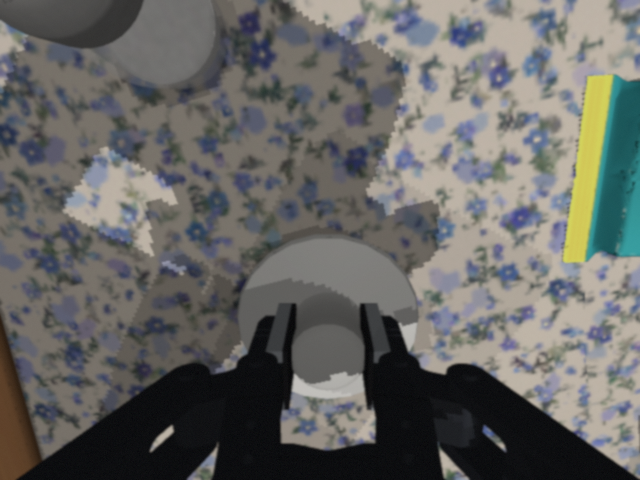

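The knob is gripped (opening 0.295, about 25 mm). I lift and stop short of the stud, with the camera above it, for a clean measurement.

move_arm --increments '[{"tx": 0, "ty": 0, "tz": -0.01, "turn": 0}, {"tx": 0, "ty": 0, "tz": -0.03, "turn": 0}, {"tx": 0, "ty": 0, "tz": -0.06, "turn": 0}, {"tx": 0, "ty": 0, "tz": -0.08, "turn": 0}, {"tx": 0, "ty": 0, "tz": -0.09, "turn": 0}, {"tx": 0, "ty": 0, "tz": -0.09, "turn": 0}]'

```text
time_s: 13.9
eef_pos: [0.5056, -0.3278, 0.1213]
eef_rot: [0.0, -0.607, 0.795, -0.003]
wrist_force: [-0.5, -0.4, -0.5]
opening: 0.295
```

```bash
python3 -c "
from h import *
state();go([.449,-.056,.119],-105.2)"
```

```text
t 13.9 tcp [ 0.5056 -0.3278  0.1213] yaw -105.22 zax [ 0.0036 -0.0036 -1.    ] F [-0.5  -0.4  -0.55] open 0.295 q [-0.77  0.35  1.63 -0.    1.15  1.06]
inc [-0.2474  0.126   0.0011] turn -0.02 or -0.02
```

move_arm --increments '[{"tx": -0.247, "ty": 0.125, "tz": 0, "turn": 0}, {"tx": -0.247, "ty": 0.125, "tz": 0, "turn": 0}, {"tx": -0.247, "ty": 0.125, "tz": 0, "turn": 0}, {"tx": -0.247, "ty": 0.125, "tz": 0, "turn": 0}, {"tx": -0.247, "ty": 0.125, "tz": 0, "turn": 0}, {"tx": -0.247, "ty": 0.125, "tz": 0, "turn": 0}, {"tx": -0.247, "ty": 0.125, "tz": 0, "turn": 0}, {"tx": -0.247, "ty": 0.125, "tz": 0, "turn": 0}, {"tx": -0.247, "ty": 0.125, "tz": 0, "turn": 0}, {"tx": -0.247, "ty": 0.125, "tz": 0, "turn": 0}, {"tx": -0.247, "ty": 0.125, "tz": 0, "turn": 0}, {"tx": -0.247, "ty": 0.125, "tz": 0, "turn": 0}, {"tx": -0.247, "ty": 0.125, "tz": 0, "turn": 0}, {"tx": -0.247, "ty": 0.125, "tz": 0, "turn": 0}]'

```text
time_s: 15.07
eef_pos: [0.4487, -0.0562, 0.1182]
eef_rot: [-0.0, -0.607, 0.795, 0.0]
wrist_force: [1.1, 0.0, -1.2]
opening: 0.295
```

```bash
python3 -c "
from h import *
state();snap('wrist','wrist14');state()"; python3 rest.py wrist14
```

```text
t 15.07 tcp [ 0.4487 -0.0562  0.1182] yaw -105.3 zax [-2.e-04  1.e-04 -1.e+00] F [ 1.05  0.02 -1.18] open 0.295 q [-0.39  0.05  2.01 -0.    1.09  1.45]
t 15.12 tcp [ 0.4486 -0.056   0.1182] yaw -105.29 zax [-2.e-04  0.e+00 -1.e+00] F [ 0.7  -1.1  -0.38] open 0.292 q [-0.39  0.05  2.01 -0.    1.09  1.45]
{}
{}
{}
centre [nan nan] yaw nan lane [nan nan]
  return _methods._mean(a, axis=axis, dtype=dtype,
  ret = ret.dtype.type(ret / rcount)
Traceback (most recent call last):
  File "rest.py", line 26, in <module>
    ct,_=cv2.findContours(d,0,1); ct=max(ct,key=cv2.contourArea)
                                     ~~~^^^^^^^^^^^^^^^^^^^^^^^^
ValueError: max() iterable argument is empty
```

View pics/wrist14.png

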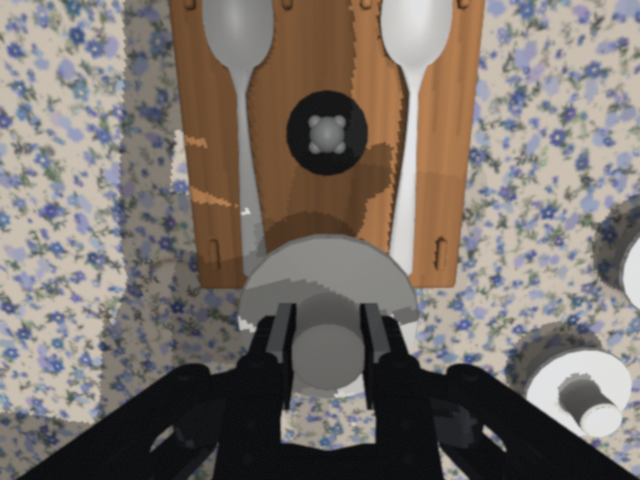

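The camera is almost straight above the stud: washer centre (327,133), dome (327,134). Measuring.

Run:
```python
from h import *
z=load('wrist14');im=z['im'];o,p,M,y=tool()
d=np.uint8((im.max(2)<60)); d[:70]=0;d[200:]=0;d[:,:270]=0;d[:,390:]=0
ct,_=cv2.findContours(d,0,1);ct=max(ct,key=cv2.contourArea);e=cv2.fitEllipse(cv2.convexHull(ct));print(e)
for h in(.010,.016): 
    W=np.array([onplane(z,u,v,h)[:2] for u,v in cv2.convexHull(ct)[:,0]],np.float32)*1e3; print(h,cv2.fitEllipse(W))
g=np.uint8((im.min(2)>62)); g[:100]=0;g[165:]=0;g[:,:295]=0;g[:,360:]=0
n,l,s,c=cv2.connectedComponentsWithStats(g);k=1+np.argmax(s[1:,4]);print('stud',s[k],c[k]); x,y_,w,hh=s[k][:4]
u,v=x+(w-1)/2,y_+(hh-1)/2
for h in(.0245,.03): q=onplane(z,u,v,h);print(q,'tool',(q-p)@M)
print('slope',ray(z,u,v)[1])
# flange of held cap in tool frame
P=cloud(z);Q=(P-p)@M
for a in np.arange(-.001,.0011,.001):
    m=(abs(Q[...,2]+a)<.0005)
m=(abs(Q[...,2]-.001)<.003)&(np.hypot(Q[...,0],Q[...,1])<.05)&(Q[...,1]<-.012)
T=Q[m];print(m.sum(),np.median(T,0),'x',T[:,0].min(),T[:,0].max(),'y',T[:,1].min())
# tilt of flange
A=np.c_[T[:,:2],np.ones(len(T))];print('plane',np.linalg.lstsq(A,T[:,2],rcond=None)[0])
```

```text
((326.5495910644531, 132.7713623046875), (80.40161895751953, 84.69815063476562), 177.79605102539062)
0.01 ((516.7930908203125, -74.42488098144531), (49.402462005615234, 50.029022216796875), 82.29983520507812)
0.016 ((516.9760131835938, -74.490966796875), (48.219139099121094, 48.83074951171875), 82.29902648925781)
stud [ 309  115   37   39 1240] [326.72177419 133.88225806]
[ 0.5172309  -0.07485031  0.0245    ] tool [ 6.36681699e-05 -7.11642533e-02  9.36653154e-02]
[ 0.51739863 -0.07490469  0.03      ] tool [ 7.21453453e-05 -7.13392264e-02  8.81652786e-02]
slope [-0.03171296  0.01028137 -1.03986059]
7996 [ 0.00013948 -0.02212106  0.00118529] x -0.03442509140581439 0.03522006515422636 y -0.03714372976836477
plane [-4.62867283e-04 -5.76869044e-02 -8.70316088e-05]
```

Run:
```python
from h import *
for n in('wrist12','wrist13','wrist14'):
    z=load(n);P=cloud(z);im=z['im']
    c=np.array([.5046,-.327]) if n!='wrist14' else np.array([.4486,-.056])
    zc=.028 if n!='wrist14' else .118
    R0=rot(load(n)['a'])
    ex=np.array([np.cos(np.radians(-15.2)),np.sin(np.radians(-15.2))])
    X=(P[...,:2]-c)@ex; Y=(P[...,:2]-c)@np.array([-ex[1],ex[0]])
    m=(abs(P[...,2]-zc)<.004)&(X>.016)&(X<.035)&(abs(Y)<.02)
    A=np.c_[X[m],Y[m],np.ones(m.sum())];print(n,m.sum(),np.linalg.lstsq(A,P[m][:,2],rcond=None)[0])
```

```text
wrist12 4601 [-0.076009   -0.00123232  0.02959802]
wrist13 4639 [-7.78453114e-02  1.23607281e-06  2.94710369e-02]
wrist14 4626 [-0.07308424 -0.00174175  0.11885595]
```

The stud is at tool (0.000, -0.071) and the held cap's axis at about (0.0004, 0.0006). The flange slope is the same as before gripping, so the cap is not tilted. It has not slipped: rim = TCP z - 0.0287. Moving over the stud, then down to just above it.

move_arm --increments '[{"tx": -0.0003, "ty": -0.02, "tz": 0, "turn": 0}, {"tx": -0.0003, "ty": -0.045, "tz": 0, "turn": 0}, {"tx": -0.0003, "ty": -0.0717, "tz": 0, "turn": 0}, {"tx": -0.0003, "ty": -0.0717, "tz": 0.015, "turn": 0}, {"tx": -0.0003, "ty": -0.0717, "tz": 0.03, "turn": 0}, {"tx": -0.0003, "ty": -0.0717, "tz": 0.045, "turn": 0}, {"tx": -0.0003, "ty": -0.0717, "tz": 0.045, "turn": 0}, {"tx": -0.0003, "ty": -0.0717, "tz": 0.045, "turn": 0}, {"tx": -0.0003, "ty": -0.0717, "tz": 0.045, "turn": 0}, {"tx": -0.0003, "ty": -0.0717, "tz": 0.045, "turn": 0}]'

```text
time_s: 15.95
eef_pos: [0.5187, -0.0744, 0.0745]
eef_rot: [0.001, -0.607, 0.795, -0.001]
wrist_force: [-0.1, -0.3, -0.5]
opening: 0.296
```

```bash
python3 -c "
from h import *
state();go([.5171-.0005,-.0747+.0003,.066],-105.3)
snap('side','side15');snap('scene','scene15');z=load('side15'); c=z['im'][185:305,275:425,::-1] ; cv2.imwrite('pics/c_side15.png',cv2.resize(c,None,fx=5,fy=5,interpolation=3))
z=load('scene15'); c=z['im'][185:305,275:425,::-1] ; cv2.imwrite('pics/c_scene15.png',cv2.resize(c,None,fx=5,fy=5,interpolation=3))
"
```

```text
t 15.95 tcp [ 0.5187 -0.0744  0.0745] yaw -105.23 zax [ 1.9e-03 -8.0e-04 -1.0e+00] F [-0.07 -0.26 -0.55] open 0.296 q [-0.37  0.27  1.85 -0.    1.02  1.47]
inc [0.0006 0.002  0.0085] turn 0.07 or 0.07
```

View pics/c_side15.png

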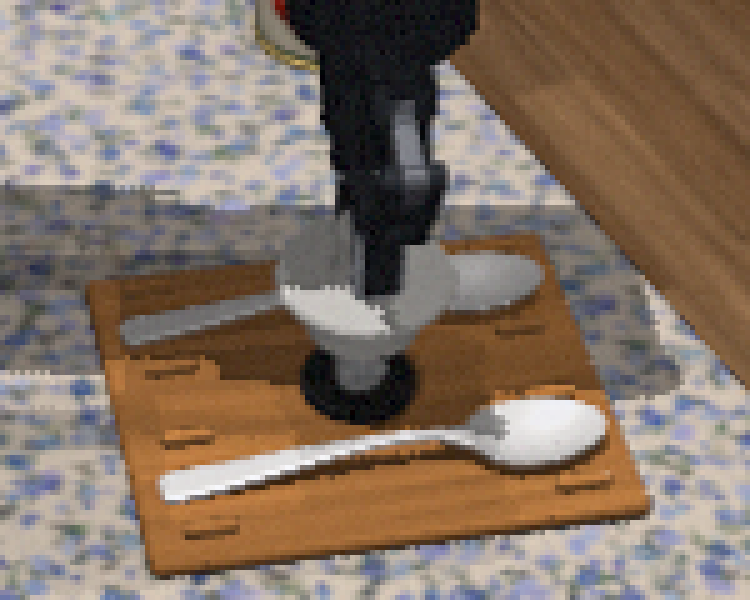

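View pics/c_scene15.png

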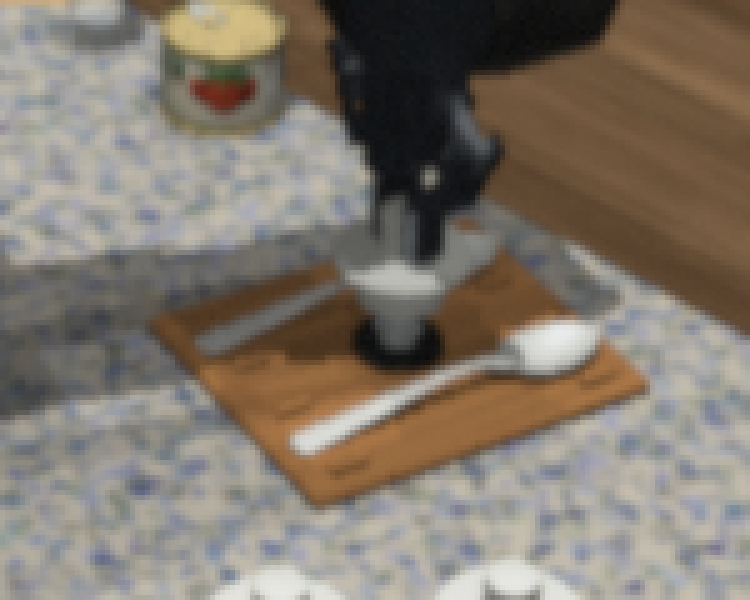

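Both views show the cap nearly concentric with the stud, about 1–2 mm too far towards +x. That agrees with the arm's reading, so I correct it.

move_arm --increments '[{"tx": 0.0005, "ty": 0.0018, "tz": 0.004, "turn": 0}, {"tx": 0.0005, "ty": 0.0018, "tz": 0.008, "turn": 0}, {"tx": 0.0005, "ty": 0.0018, "tz": 0.008, "turn": 0}, {"tx": 0.0005, "ty": 0.0018, "tz": 0.008, "turn": 0}, {"tx": 0.0005, "ty": 0.0018, "tz": 0.008, "turn": 0}]'

```text
time_s: 16.47
eef_pos: [0.5159, -0.0739, 0.0652]
eef_rot: [-0.0, -0.607, 0.795, 0.0]
wrist_force: [0.0, 1.1, -1.4]
opening: 0.298
```

```bash
python3 -c "
from h import *
state();go([.5166,-.0744,.066],-105.3)"
```

```text
t 16.47 tcp [ 0.5159 -0.0739  0.0652] yaw -105.22 zax [-3.e-04  1.e-04 -1.e+00] F [ 0.02  1.08 -1.36] open 0.298 q [-0.37  0.28  1.86 -0.    1.    1.47]
inc [ 0.0003 -0.0008 -0.0008] turn 0.08 or 0.08
```

move_arm --increments '[{"tx": 0.0003, "ty": -0.0006, "tz": 0.0, "turn": 0}, {"tx": 0.0003, "ty": -0.0006, "tz": 0.002, "turn": 0}, {"tx": 0.0003, "ty": -0.0006, "tz": 0.004, "turn": 0}, {"tx": 0.0003, "ty": -0.0006, "tz": 0.006, "turn": 0}, {"tx": 0.0003, "ty": -0.0006, "tz": 0.008, "turn": 0}, {"tx": 0.0003, "ty": -0.0006, "tz": 0.009, "turn": 0}, {"tx": 0.0003, "ty": -0.0006, "tz": 0.009, "turn": 0}, {"tx": 0.0003, "ty": -0.0006, "tz": 0.009, "turn": 0}]'

```text
time_s: 17.13
eef_pos: [0.5164, -0.0744, 0.0562]
eef_rot: [-0.0, -0.607, 0.795, 0.0]
wrist_force: [0.5, -0.2, -1.8]
opening: 0.294
```

```bash
python3 -c "
from h import *
state();go([.5166,-.0744,.056],-105.3)"
```

```text
t 17.13 tcp [ 0.5164 -0.0744  0.0562] yaw -105.23 zax [-2.e-04  1.e-04 -1.e+00] F [ 0.49 -0.17 -1.75] open 0.294 q [-0.37  0.3   1.86  0.    0.98  1.47]
inc [-0.     -0.0002  0.0002] turn 0.07 or 0.07
```

Aligned, with no side force. Starting the press in small steps.

move_arm --increments '[{"tx": 0, "ty": 0, "tz": 0.001, "turn": 0}, {"tx": 0, "ty": 0, "tz": 0.002, "turn": 0}, {"tx": 0, "ty": 0, "tz": 0.003, "turn": 0}, {"tx": 0, "ty": 0, "tz": 0.003, "turn": 0}]'

```text
time_s: 17.47
eef_pos: [0.5172, -0.0745, 0.0536]
eef_rot: [0.001, -0.607, 0.795, -0.001]
wrist_force: [0.8, 0.2, 1.3]
opening: 0.289
```

move_arm --increments '[{"tx": 0, "ty": 0, "tz": 0.001, "turn": 0}, {"tx": 0, "ty": 0, "tz": 0.002, "turn": 0}, {"tx": 0, "ty": 0, "tz": 0.002, "turn": 0}]'

```text
time_s: 17.72
eef_pos: [0.5177, -0.0748, 0.0524]
eef_rot: [0.001, -0.607, 0.795, -0.001]
wrist_force: [1.6, 0.1, 6.2]
opening: 0.299
```

move_arm --increments '[{"tx": 0, "ty": 0, "tz": 0.001, "turn": 0}, {"tx": 0, "ty": 0, "tz": 0.002, "turn": 0}, {"tx": 0, "ty": 0, "tz": 0.002, "turn": 0}]'

```text
time_s: 17.97
eef_pos: [0.5178, -0.0748, 0.0504]
eef_rot: [0.001, -0.607, 0.795, -0.001]
wrist_force: [2.5, -0.0, 4.6]
opening: 0.294
```

move_arm --increments '[{"tx": 0, "ty": 0, "tz": 0.001, "turn": 0}, {"tx": 0, "ty": 0, "tz": 0.002, "turn": 0}, {"tx": 0, "ty": 0, "tz": 0.002, "turn": 0}]'

```text
time_s: 18.22
eef_pos: [0.5165, -0.0744, 0.0466]
eef_rot: [0.0, -0.607, 0.795, -0.0]
wrist_force: [5.2, -0.1, -8.7]
opening: 0.295
```

The click has passed: the force dropped to -8.7 N, tugging down. On down to the washer.

move_arm --increments '[{"tx": 0, "ty": 0, "tz": 0.001, "turn": 0}, {"tx": 0, "ty": 0, "tz": 0.002, "turn": 0}, {"tx": 0, "ty": 0, "tz": 0.002, "turn": 0}, {"tx": 0, "ty": 0, "tz": 0.002, "turn": 0}]'

```text
time_s: 18.55
eef_pos: [0.5162, -0.0743, 0.045]
eef_rot: [-0.0, -0.607, 0.795, 0.0]
wrist_force: [2.4, -0.2, -4.3]
opening: 0.291
```

move_arm --increments '[{"tx": 0, "ty": 0, "tz": 0.001, "turn": 0}, {"tx": 0, "ty": 0, "tz": 0.002, "turn": 0}, {"tx": 0, "ty": 0, "tz": 0.002, "turn": 0}, {"tx": 0, "ty": 0, "tz": 0.002, "turn": 0}]'

```text
time_s: 18.88
eef_pos: [0.5164, -0.0744, 0.0435]
eef_rot: [-0.0, -0.607, 0.795, 0.0]
wrist_force: [1.2, 0.1, 2.1]
opening: 0.3
```

move_arm --increments '[{"tx": 0, "ty": 0, "tz": 0.001, "turn": 0}, {"tx": 0, "ty": 0, "tz": 0.0018, "turn": 0}, {"tx": 0, "ty": 0, "tz": 0.0018, "turn": 0}, {"tx": 0, "ty": 0, "tz": 0.0018, "turn": 0}]'

```text
time_s: 19.22
eef_pos: [0.5165, -0.0745, 0.0418]
eef_rot: [-0.0, -0.607, 0.795, -0.0]
wrist_force: [-1.4, 0.5, 5.2]
opening: 0.295
```

move_arm --increments '[{"tx": 0, "ty": 0, "tz": 0.0007, "turn": 0}, {"tx": 0, "ty": 0, "tz": 0.0013, "turn": 0}, {"tx": 0, "ty": 0, "tz": 0.0013, "turn": 0}, {"tx": 0, "ty": 0, "tz": 0.0013, "turn": 0}, {"tx": 0, "ty": 0, "tz": 0.0013, "turn": 0}]'

```text
time_s: 19.63
eef_pos: [0.5166, -0.0745, 0.0408]
eef_rot: [-0.0, -0.607, 0.795, -0.0]
wrist_force: [-2.0, 1.0, 9.2]
opening: 0.298
```

```bash
python3 -c "
from h import *
for i in range(4): state(); snap('side','side20')
z=load('side20'); c=z['im'][185:305,275:425,::-1] ; cv2.imwrite('pics/c_side20.png',cv2.resize(c,None,fx=5,fy=5,interpolation=3))
snap('wrist','wrist20');state()"
```

```text
t 19.63 tcp [ 0.5166 -0.0745  0.0408] yaw -105.22 zax [ 1.e-04 -2.e-04 -1.e+00] F [-1.99  1.04  9.21] open 0.298 q [-0.37  0.32  1.87 -0.    0.95  1.47]
t 19.68 tcp [ 0.5166 -0.0745  0.0408] yaw -105.22 zax [ 1.e-04 -2.e-04 -1.e+00] F [-1.88  1.57  8.81] open 0.298 q [-0.37  0.32  1.87 -0.    0.95  1.47]
t 19.73 tcp [ 0.5166 -0.0745  0.0408] yaw -105.22 zax [ 1.e-04 -2.e-04 -1.e+00] F [-1.71  0.43  7.61] open 0.294 q [-0.37  0.32  1.87 -0.    0.95  1.47]
t 19.78 tcp [ 0.5166 -0.0745  0.0408] yaw -105.22 zax [ 1.e-04 -2.e-04 -1.e+00] F [-1.52  1.64  7.07] open 0.297 q [-0.37  0.32  1.87 -0.    0.95  1.47]
t 19.88 tcp [ 0.5166 -0.0745  0.0408] yaw -105.22 zax [ 1.e-04 -2.e-04 -1.e+00] F [-2.45  0.19  9.4 ] open 0.294 q [-0.37  0.32  1.87 -0.    0.95  1.47]
```

View pics/c_side20.png

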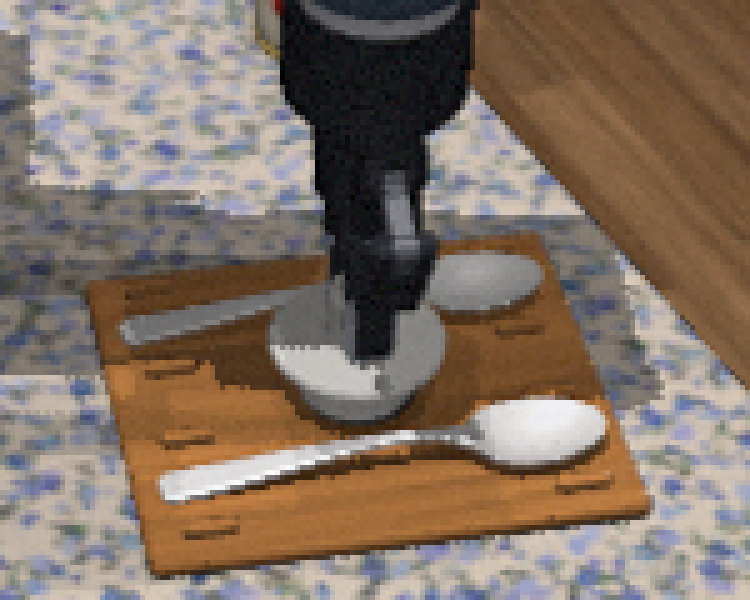

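View pics/wrist20.png

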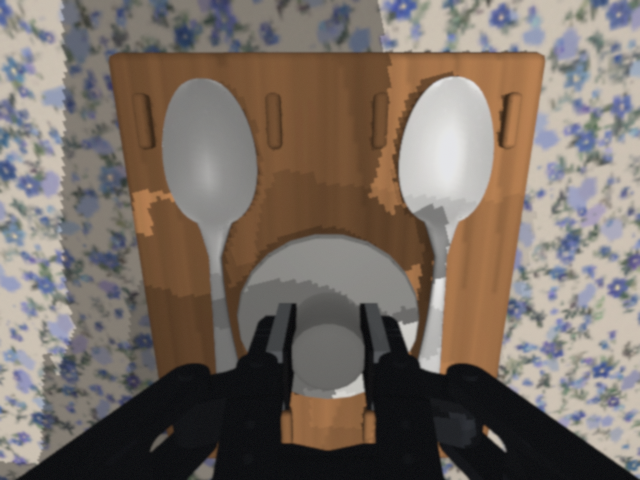

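The cap is seated and both spoons are in place. The press averages 8.4 N, plus about 0.8 N for the carried cap, so I back off slightly towards 8 N.

move_arm --increments '[{"tx": 0, "ty": 0, "tz": -0.0004, "turn": 0}, {"tx": 0, "ty": 0, "tz": -0.0004, "turn": 0}, {"tx": 0, "ty": 0, "tz": -0.0004, "turn": 0}, {"tx": 0, "ty": 0, "tz": -0.0004, "turn": 0}]'

```text
time_s: 20.22
eef_pos: [0.5166, -0.0745, 0.0412]
eef_rot: [-0.0, -0.607, 0.795, -0.0]
wrist_force: [-0.6, -0.0, 7.3]
opening: 0.295
```

```bash
python3 -c "
from h import *
f=[]
for i in range(8): o=get_obs(); f.append(o['wrist_force']); viewer.camera('side')
state(); print(np.mean(f,0),np.std(f,0))"
```

```text
t 20.62 tcp [ 0.5165 -0.0745  0.0412] yaw -105.22 zax [ 0.e+00 -1.e-04 -1.e+00] F [-1.45  1.29  8.37] open 0.294 q [-0.37  0.32  1.87 -0.    0.95  1.47]
[-1.50657819  0.6097424   7.28149801] [0.52598603 0.43864246 0.66658208]
```

```bash
python3 -c "
from h import *
print(workorder.hand_in()); state()"
```

```text
the job is handed in; nothing more can be done
None
the job is handed in; nothing more can be done
```

The spoon is in the empty lane, the cap is pressed down on the washer, and I handed the job in at about 20.6 s with the knob still gripped.

- **Spoon:** I gripped it at the neck, turned it half round, lowered it until it touched, and let go. The last wrist and side views show it flat between the ribs, right way up, bowl the same way as the fixed spoon.
- **Cap:** I took the cap farthest from the base by its knob and centred it over the stud. The push rose to about 6 N, dropped to -8.7 N at the click, then rose again on the washer.
- **Final press:** The last readings averaged 7.3 N, about 8 N once the cap's own weight is allowed for. The rim is about 3.5 mm below the unloaded washer top, within the 4 mm allowed. The side force was about 1.6 N.
- **Bystanders:** The arm did not touch the shaker, tin or glass.

**Disagreements:** The scene and side cameras differed from the wrist camera by up to about 7 mm on the cap's position and 4 mm on the rest's. I relied on close wrist views, and the fits came out clean. The first peak of about 6 N was below the stated 10 N, probably because readings come only at the end of each move. The first calls to lower onto the spoon were refused for missing keys, and nothing moved.

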